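# Wedge the curing rack's gate shut

## Robot

A 6-joint arm with a two-finger parallel gripper is mounted at the origin on the work surface. World frame = base frame: x ahead of the robot, y to its left, z up, the work surface at z = 0. Lengths are in m, angles in degrees, forces in N, time in s.
With the tool pointing down it reaches from about 0.4 to 0.825 m from the base axis. Payload 7 kg.
Tool frame: the origin (TCP) lies at the very end of the fingers, on their centre line; the grasp point (between the pads) lies 19 mm behind it; z points along the fingers, y is the direction in which the jaws open and shut (so a half turn about z gives the same grasp; the last joint's range is limited). The gripper opens to 88 mm and grips with 3 to 60 N. Pads are 19 mm wide; open, the fingers measure 130 mm over their backs; the gripper's body (78 mm by 193 mm) begins 47 mm behind the grasp point.
Start: joints at [-57.691, 20.546, 0.682, 0, -70.136, -16.507], TCP at [0.184, -0.649, 0.227] pointing down, gripper open.
Joint ranges: [-176.03, 176.03], [-82.01, 121.73], [-58.28, 71.71], [-173.87, 95.51], [-174.79, -0.11], [-173.66, 173.66]. Speed limits (degrees/s): [136.94, 136.94, 172.46, 180, 180, 180].

## Interface

Orientations are given as [roll, pitch, yaw] about the fixed x, y, z axes, in that order (R = Rz(yaw) Ry(pitch) Rx(roll)).
In Python, from plant import telemetry, snapshot, calibration, workorder gives the robot as it stands. The module is installed in compiled form; this text tells all that it offers.
- The arm moves only by the tool step_arm, never from a script. Its argument "plan" is text: rows parted by semicolons, each of 7 numbers parted by spaces: the finger opening in cm, from 0 to 8.76, then the shift along the tool's x, y, z in cm, then the turn, a rotation vector about the tool's x, y, z in degrees. A call has 1 to 12 rows; each row shifts and turns the commanded pose from where the row before left it, along the tool's axes as they then stand; what a row does not reach is not made up. A row lasts 1/12 s, in which the tool goes at most 41.7 mm and 7.16 degrees, less where a joint would pass 70% of its speed; a pose out of reach is approached as far as the arm can. A call with a gripper value outside its range is refused whole. The fingers move at their own pace and stop on an object; the grip force is fixed at half the most. Time passes only in rows, so rows that do not move let the fingers close. It gives the time, the measured TCP pose, the force and the opening at its end, in the units of the state.
- telemetry.get_obs(): the state, without advancing time (a new reading comes with each control period).
- snapshot(name): name is "scene" or "top" or "wrist"; returns the picture (420x560x3 uint8, blue, green, red); there is no depth.
- calibration(name): a dict with "K" (3x3 intrinsics, pixels), "camera_from_world" (4x4, takes a point from world to camera coordinates). Camera axes: x right, y up, looking along -z (the intrinsics and any distortion apply to the point x, -y, -z); pixel columns grow to the right and rows downward; lengths in m; the calibration is good to about 2 mm. A picture is of the moment at which its call begins: read the wrist's pose just before it. calibration takes no time and is no camera call; for the wrist camera it gives the pose at the moment of the call.
- workorder.close_job(): hands the job in, once; it reports no verdict.
The state is a dict: "clock": time; "joint_pos": joint angles; "qvel": joint speeds; "tau": joint torques, N m; "tool_pos": TCP position; "orientation": TCP orientation; "force": force on the tool from outside, world axes, zero at the start; "moment": the same for the moment, N m; "opening": finger opening in m.
Only numpy, scipy, OpenCV 4.12 (cv2) and the standard library are available. Lean on these libraries where they do the work, as an engineer would, in place of code of your own. Each camera call takes 0.05 s, during which the arm holds its last target.

## Task

The barred gate of the small cheese rack has lost its latch. First swing the gate fully shut; after that take the wooden wedge, lay it flat on the table square to the gate, slide it thin end first under the free-end half of the gate and tap it in until it jams tight and stays there by itself. Leave the other things where they are and let go at the end.

Things in the scene. Friction and masses are not known exactly. Their poses are not given: they have to be found in the camera images.
- rack: Fixed counter-top steel curing rack with small cheeses, 260 wide (y), 255 deep, about 230 mm high. Origin on the table between its four 12 mm posts (at x = -100 and +80, y = +-125 mm); x axis from the gate side into the rack (away from the robot at yaw 0), y left, z up. Its wooden shelf is 55 to 65 mm above the table; the space below is empty. Cheeses on its top reach 290 mm.
- rack_brow (a point): Middle of the front edge of the rack's wire top, 225 mm above the table (bars 10 mm thick). It overhangs 50 mm in front of the shut gate, so an upright tool does not fit at the gate's foot: lean the gripper 30 to 45 degrees away from the rack. Axes as the rack's.
- gate_hinge (a point): Where the gate's vertical hinge line meets the table, at the rack's left (+y) front, at x = -114, y = +115 mm in the rack's frame. Axes as the rack's.
- gate (a joint): Gate angle, rad: 0 fully shut on its stop, growing as the free (right, -y) end swings out towards the robot; limit 1.2. Friction 0.08 N m, no spring: it stays where left. Steel frame 220 mm from hinge to free end, 12 mm thick, 20 to 175 mm above the table: a solid bottom rail 20 to 50 mm up (good to push on), thin upright bars above it.
- gate_foot (a point): Lower front edge of the gate's bottom rail, 20 mm above the table, 50 mm from the free end (170 mm from the hinge line, 6 mm in front of it). Moves with the gate; x axis square to the gate, into the rack, y along the gate towards the hinge, z up.
- wedge: Loose dark wooden wedge, 120 long, 40 wide, top sloping from 30 mm high at the butt to 6 mm at the thin end; 120 g. Origin mid-underside, x axis towards the thin end, z up. Under the shut gate it meets the rail with the thin end 70 mm past the gate's front face and 50 mm left in front; 12 to 20 N along its length then jams it, and it does not spring back.
- offcut: Bystander: loose rectangular wooden block 90 x 35 x 35 mm; origin at the middle of its underside.
- truckle: Bystander: loose small round cheese, 92 mm across, 80 high; origin at the middle of its underside.
- pot: Bystander: loose steel pot with wooden tasting sticks, 72 mm across, 125 high; origin at the middle of its underside.
Things that resemble listed ones, but are neither listed nor needed, are in the scene too. What is shaped like the wedge but purple, red or yellow is not meant.

How it is judged:
By the outcome, as a careful person would: the job done as asked, in the order asked, and still so for the second after the job is handed in, with the robot touching nothing.
It also fails if it takes over 64 s, if anything falls off the work surface, if the arm or the gripper's body presses on something with over 40 N, if the wrist force passes 120 N, or if a joint passes its speed limit or range.

## Working session

There is one attempt and no reset: what is moved stays moved. The work goes in short steps, Python scripts to look and compute and a tool call to move; the robot and the scene stay as the last step left them, time stands still between calls to the robot, and variables do not carry over. Pictures are saved under pics/ and viewed, and the job is handed in when it is done.

Besides the shell and the picture viewer there is one more tool, called after "Emit:" by a JSON object that holds its "op" and its "data", one argument or row to a line. step_arm: Moves the arm, as the interface text tells. Its arguments: {"type":"object","properties":{"plan":{"type":"string"}},"required":["plan"]}

```bash
mkdir -p pics
python3 - <<'E'
from plant import telemetry, snapshot, calibration
import cv2, json
print(telemetry.get_obs())
for n in ("scene","top","wrist"):
    c=calibration(n); print(n,c)
    cv2.imwrite(f"pics/{n}0.png",snapshot(n))
E
```

```text
{'clock': 0.0, 'joint_pos': array([-5.76910440e+01,  2.05899348e+01,  6.32664030e-01, -1.85905048e-02,
       -7.01368971e+01, -1.65089579e+01]), 'qvel': array([ 0.0418067 ,  0.0355474 ,  0.03921843,  0.09129843, -0.13428055,
       -0.09858655]), 'tau': array([ 9.37901241e-04, -5.82718241e+01,  2.93059838e+01,  6.99734196e+00,
        6.71107948e-03, -2.29008247e-04]), 'tool_pos': array([ 0.18363598, -0.64901749,  0.22563602]), 'orientation': array([ 1.79904748e+02, -1.00057598e-02, -1.64206324e+02]), 'force': array([-0.30396466,  0.33553588, -0.30906589]), 'moment': array([ 0.00942362,  0.02364038, -0.00818678]), 'opening': 0.08766059687073509}
scene {'K': array([[401.59227765,   0.        , 275.09227093],
       [  0.        , 401.59227765, 215.45361377],
       [  0.        ,   0.        ,   1.        ]]), 'camera_from_world': array([[ 0.88142753,  0.47221697, -0.00983115, -0.5241904 ],
       [-0.29618333,  0.56882195,  0.76727898,  0.10162655],
       [ 0.36791433, -0.67338899,  0.64123812, -1.35035024],
       [ 0.        ,  0.        ,  0.        ,  1.        ]])}
top {'K': a
[... 346 characters left out ...]
      [-5.48389599e-02,  1.37757628e-03,  9.98494262e-01,
        -1.14254142e+00],
       [ 0.00000000e+00,  0.00000000e+00,  0.00000000e+00,
         1.00000000e+00]])}
wrist {'K': array([[300.34020182,   0.        , 283.75413254],
       [  0.        , 300.34020182, 210.27297136],
       [  0.        ,   0.        ,   1.        ]]), 'camera_from_world': array([[-2.73000892e-01,  9.62013765e-01,  1.69760391e-04,
         6.73896819e-01],
       [-9.29138052e-01, -2.63625654e-01, -2.59237334e-01,
         3.26330807e-02],
       [-2.49345130e-01, -7.09297541e-02,  9.65813634e-01,
        -3.90000387e-01],
       [ 0.00000000e+00,  0.00000000e+00,  0.00000000e+00,
         1.00000000e+00]])}
```

View pics/scene0.png

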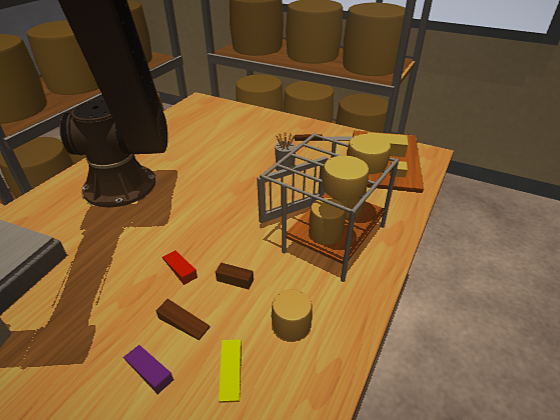

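View pics/top0.png

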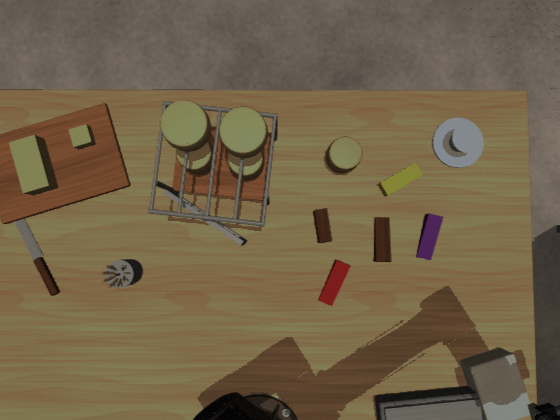

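View pics/wrist0.png

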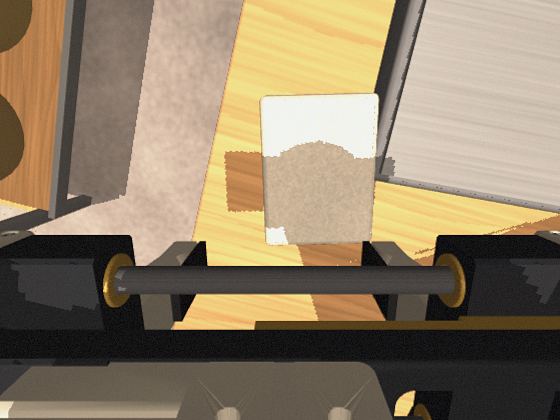

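The scene picture shows the wedge (dark, long) at about (183,318), the offcut at (235,274) and the gate partly open. In the top view the wedge is at (382,240), the offcut at (322,225), and the gate runs from (157,183) to (243,243).

```bash
cat > h.py <<'E'
import numpy as np, cv2
from scipy.spatial.transform import Rotation as R
from plant import calibration
CAL={n:calibration(n) for n in("scene","top")}
def ray(c,p):
    c=CAL[c] if isinstance(c,str) else c
    T=c["camera_from_world"];d=np.linalg.inv(c["K"])@[p[0],p[1],1.]
    d=np.array([d[0],-d[1],-d[2]]);Rm=T[:3,:3]
    return -Rm.T@T[:3,3], Rm.T@d/np.linalg.norm(d)
def plane(c,p,z):
    o,d=ray(c,p);return o+d*(z-o[2])/d[2]
def tri(c1,p1,c2,p2):
    o1,d1=ray(c1,p1);o2,d2=ray(c2,p2)
    s=np.linalg.lstsq(np.c_[d1,-d2],o2-o1,rcond=None)[0]
    a=o1+d1*s[0];b=o2+d2*s[1];return (a+b)/2,np.linalg.norm(a-b)
def proj(c,P):
    c=CAL[c] if isinstance(c,str) else c
    q=c["camera_from_world"]@np.r_[P,1];q=c["K"]@[q[0],-q[1],-q[2]];return q[:2]/q[2]
E
python3 - <<'E'
import cv2
s=cv2.imread('pics/scene0.png');t=cv2.imread('pics/top0.png')
def crop(im,x0,y0,x1,y1,k,n): cv2.imwrite(n,cv2.resize(im[y0:y1,x0:x1],None,fx=k,fy=k,interpolation=cv2.INTER_CUBIC))
crop(t,130,85,290,255,5 if 0 else 3.5,'pics/t_rack.png')
crop(s,245,120,415,285,3.5,'pics/s_rack.png')
crop(t,300,190,460,310,4,'pics/t_wedge.png')
crop(s,140,240,270,350,5,'pics/s_wedge.png')
E
```

```text
(no output)
```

View pics/t_rack.png

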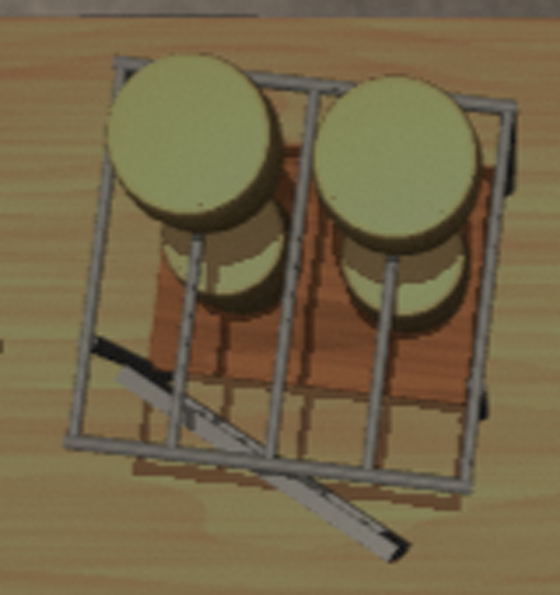

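View pics/s_rack.png

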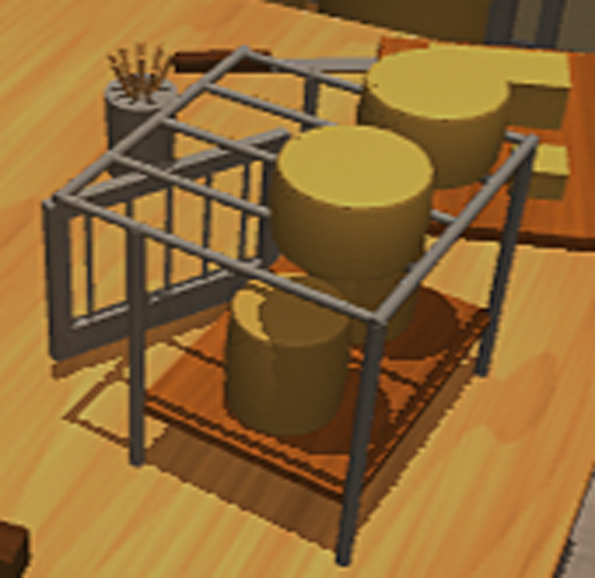

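View pics/t_wedge.png

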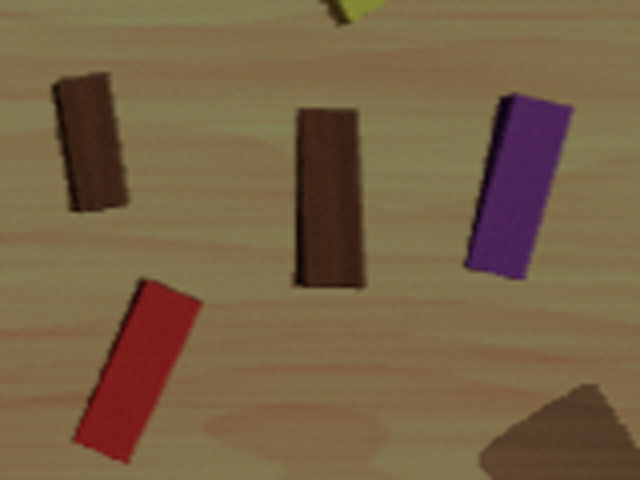

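View pics/s_wedge.png

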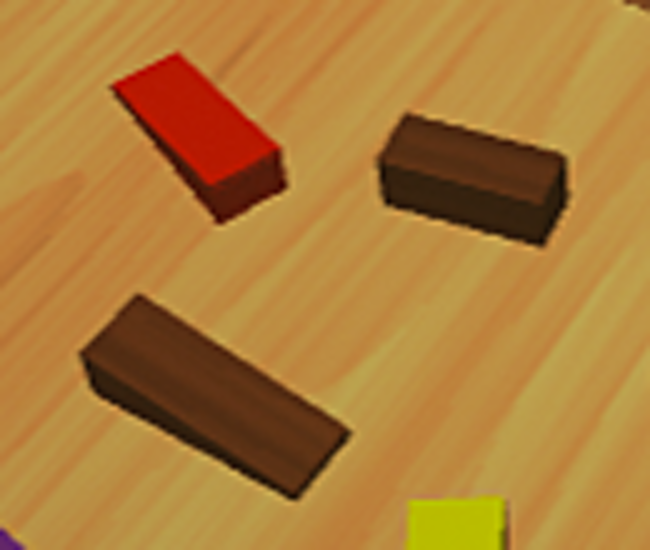

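```bash
cat > m.py <<'E'
from h import *
def T(q,k=3.5,o=(130,85)): return (np.array(q)+.5)/k-.5+o
def S(q,k=3.5,o=(245,120)): return (np.array(q)+.5)/k-.5+o
np.set_printoptions(precision=4,suppress=True)
print("rack top corners (triangulated)")
cs={}
for n,t,s in [("FL",(72,442),(243,52)),("FR",(468,487),(63,200)),("BL",(120,62),(530,142)),("BR",(513,105),(378,320))]:
    P,e=tri("top",T(t),"scene",S(s)); print(n,P,e,"plane.225:",plane("top",T(t),.225),plane("scene",S(s),.225)); cs[n]=P
print("gate free end top:",tri("top",T((398,553)),"scene",S((55,203))))
print("gate free end bottom: scene z.02",plane("scene",S((55,358)),.02))
print("posts foot R: front",plane("scene",S((136,463)),0),"back",plane("scene",S((345,563)),0),"BL",plane("scene",S((485,375)),0))
tw=lambda q:T(q,4,(300,190)); sw=lambda q:S(q,5,(140,240))
for n,t,s in [("buttL",(296,286),(138,295)),("buttR",(365,288),(80,353)),("thinL",(300,109),(350,432)),("thinR",(358,109),(296,498))]:
    print(n,*tri("top",tw(t),"scene",sw(s)))
E
python3 m.py
```

```text
rack top corners (triangulated)
FL [0.5972 0.2333 0.2253] 0.0017085952792753349 plane.225: [0.5964 0.2329 0.225 ] [0.5976 0.2344 0.225 ]
FR [ 0.5698 -0.0177  0.224 ] 0.0039646772139896565 plane.225: [ 0.5681 -0.0187  0.225 ] [ 0.5721 -0.0178  0.225 ]
BL [0.8412 0.2058 0.2254] 0.0009301706959494694 plane.225: [0.8418 0.2061 0.225 ] [0.8407 0.206  0.225 ]
BR [ 0.8133 -0.047   0.2286] 0.0006876137765517363 plane.225: [ 0.814  -0.0471  0.225 ] [ 0.8124 -0.0423  0.225 ]
gate free end top: (array([0.5299, 0.0315, 0.1786]), np.float64(0.01021091450912703))
gate free end bottom: scene z.02 [0.5272 0.0358 0.02  ]
posts foot R: front [ 0.6339 -0.0244  0.    ] back [ 0.8151 -0.0448  0.    ] BL [0.8452 0.2031 0.    ]
buttL [ 0.4729 -0.3107  0.0236] 0.0028478803907008065
buttR [ 0.4736 -0.3537  0.0301] 0.0013905433465914118
thinL [ 0.5945 -0.3178  0.0043] 0.002149588159499026
thinR [ 0.5942 -0.3575  0.0054] 0.0013896830000213758
```

Emit:
{"op": "step_arm", "data": {
  "plan": "0 -1.7 1.1 0 0 0 0;0 -3.3 2.1 0 0 0 0;0 -3.3 2.1 0 0 0 0;0 -3.3 2.1 0 0 0 0;0 -3.3 2.1 0 0 0 0;0 -3.3 2.1 0 0 0 0;0 -3.3 2.1 0 0 0 0;0 -3.3 2.1 0 0 0 0;0 -3.3 2.1 0 0 0 0;0 -2.5 3 0 0 0 0;0 -1.7 3.5 0 0 0 0;0 -1.7 3.5 0 0 0 0"
}}

```text
clock: 1.15
tool_pos: [0.4354, -0.2866, 0.226]
orientation: [180.0, -0.0, -164.2]
force: [0.8, 0.1, -0.3]
opening: 0.0132
```

```bash
cat > d.py <<'E'
from h import *
from plant import telemetry
import sys
np.set_printoptions(precision=4,suppress=True)
YAW=-6.3
O=np.array([.7476,.0889,0])
Rr=R.from_euler('z',YAW,degrees=True)
def rack(p): return O+Rr.apply(p)
def Rt(yaw,lean):  # tool x backwards along -u, leaned
    u=R.from_euler('z',yaw,degrees=True).as_matrix()
    b=np.c_[-u[:,0],u[:,1],-u[:,2]]
    return R.from_matrix(b)*R.from_rotvec([0,-lean,0],degrees=True)
def delta(P,yaw,lean):
    o=telemetry.get_obs(); r0=R.from_euler('xyz',o["orientation"],degrees=True)
    d=r0.inv().apply(P-o["tool_pos"])*100
    w=(r0.inv()*Rt(yaw,lean)).as_rotvec(degrees=True)
    d2=Rt(yaw,lean).inv().apply(P-o["tool_pos"])*100
    print("t",o["clock"],"pos",o["tool_pos"],"rackpos",Rr.inv().apply(o["tool_pos"]-O)*1000,"F",o["force"],"open",o["opening"],"j",o["joint_pos"])
    print("shift cm now-axes",d,"| turn",w,"| shift cm in target axes",d2)
E
python3 - <<'E'
from d import *
delta(rack([-.25,-.04,.2]),YAW,35)
E
```

```text
t 1.15 pos [ 0.4354 -0.2866  0.226 ] rackpos [-269.1347 -407.4822  226.0205] F [ 0.8465  0.0687 -0.2778] open 0.01323509227926791 j [-11.7696   6.0566 -18.5393  -0.0073 -65.4527 -62.4208]
shift cm now-axes [-15.6041  33.3253   2.6077] | turn [  6.771  -34.6043  21.4061] | shift cm in target axes [-0.075  36.7482  3.229 ]
```

Emit:
{"op": "step_arm", "data": {
  "plan": "0 -1.56 3.33 0 0 0 0;0 -1.56 3.33 0 0 0 0;0 -1.56 3.33 0 0 0 0;0 -1.56 3.33 0 0 0 0;0 -1.56 3.33 0 0 0 0;0 -1.56 3.33 0 0 0 0;0 -1.56 3.33 0 0 0 0;0 -1.56 3.33 0 0 0 0;0 -1.56 3.33 0 0 0 0;0 -1.56 3.33 0 0 0 0;0 0 0 0 0 0 7;0 0 0 0 0 0 7"
}}

```text
clock: 2.15
tool_pos: [0.4944, 0.0766, 0.2262]
orientation: [-180.0, -0.0, -178.3]
force: [0.1, -0.3, 0.6]
opening: 0.0001
```

Emit:
{"op": "step_arm", "data": {
  "plan": "0 0 0 0 0 0 7;0 0 0 0 0 0 1.1;0 0 0 0 0 -7 0;0 0 0 0 0 -7 0;0 0 0 0 0 -7 0;0 0 0 0 0 -7 0;0 0 0 0 0 -7 0;0 0 0 0 0 0 0"
}}

```text
clock: 2.82
tool_pos: [0.4971, 0.0592, 0.2324]
orientation: [-179.2, 30.4, 174.6]
force: [-1.1, -1.6, -0.6]
opening: 0.0005
```

Run:
```python
from d import *
delta(rack([-.25,-.04,.032]),YAW,35)
from plant import snapshot
w=calibration("wrist");im=snapshot("wrist");cv2.imwrite("pics/w1.png",im)
```

```text
t 2.8167 pos [0.4971 0.0592 0.2324] rackpos [-245.7342  -56.9685  232.3871] F [-1.0644 -1.5686 -0.6299] open 0.0005233772081880623 j [  40.6414  -13.427   -57.4306   44.3488  -32.4169 -171.5802]
shift cm now-axes [10.4938  1.9503 17.0496] | turn [-0.3576 -4.5678  0.7678] | shift cm in target axes [11.8432  1.6969 16.1701]
```

View pics/w1.png

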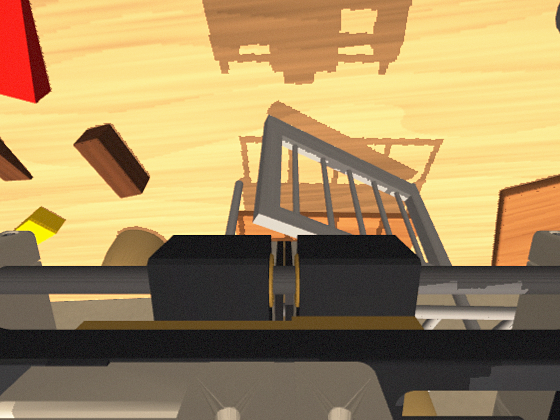

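```bash
cat > kin.py <<'E'
import numpy as np
from scipy.optimize import least_squares
from scipy.spatial.transform import Rotation as R
def fk(j,p):
    h,a0,L1,b,L2,D=p; j=np.radians(j)
    ry=lambda a:R.from_rotvec([0,a,0]); 
    r1=R.from_rotvec([0,0,j[0]]); r2=r1*ry(j[1]); r3=r2*ry(-j[2]); r4=r3*R.from_rotvec([j[3],0,0]); r5=r4*ry(-j[4])
    P=r1.apply([a0,0,h])+r2.apply([0,0,L1])+r3.apply([L2,0,b])+r5.apply([D,0,0])
    return P,r5
data=[([-57.691,20.546,.682,0,-70.136,0],[.18363,-.64902,.2263]),([-11.7696,6.0566,-18.5393,-.0073,-65.4527,0],[.4354,-.2866,.226]),([40.6414,-13.427,-57.4306,44.3488,-32.4169,0],[.4971,.0592,.2324])]
if __name__=="__main__":
    np.set_printoptions(precision=3,suppress=True)
    for s4 in (1,-1):
        f=lambda p:np.concatenate([(fk([*d[0][:3],s4*d[0][3],*d[0][4:]],p)[0]-d[1]) for d in data]+[0.01*(p-[.34,0,.35,.04,.35,.25])])
        s=least_squares(f,[.34,0,.35,.04,.35,.25]); print(s4,s.x,s.fun[:9]*1000)
        _,r=fk([40.64,-13.43,-57.43,s4*44.35,-32.4,0],s.x); print(r.apply([1,0,0]),R.from_euler('xyz',[-179.2,30.4,174.6],degrees=True).apply([0,0,1]))
E
python3 kin.py
```

```text
1 [-2.434  0.832  0.826  0.899 -0.854 -0.712] [149.611 122.069 -38.46   70.375 181.302  47.017 -14.598   3.509  -8.279]
[ 0.015  0.506 -0.862] [ 0.502 -0.062 -0.862]
-1 [ 0.809  0.104  0.536 -0.203  0.45   0.743] [161.938 102.576  -1.508  39.167 187.809   1.885  -0.088   0.252  -0.424]
[ 0.503 -0.062 -0.862] [ 0.502 -0.062 -0.862]
```

```bash
cat > kin.py <<'E'
import numpy as np
from scipy.optimize import least_squares
from scipy.spatial.transform import Rotation as R
def fk(j,p):
    h,a0,L1,b,L2,D,e=p; j=np.radians(j)
    ry=lambda a:R.from_rotvec([0,a,0])
    r1=R.from_rotvec([0,0,j[0]]); r2=r1*ry(j[1]); r3=r2*ry(-j[2]); r4=r3*R.from_rotvec([-j[3],0,0]); r5=r4*ry(-j[4])
    P=r1.apply([a0,e,h])+r2.apply([0,0,L1])+r3.apply([L2,0,b])+r5.apply([D,0,0])
    return P,r5
data=[([-57.691,20.546,.682,0,-70.136,0],[.18363,-.64902,.2263]),([-11.7696,6.0566,-18.5393,-.0073,-65.4527,0],[.4354,-.2866,.226]),([40.6414,-13.427,-57.4306,44.3488,-32.4169,0],[.4971,.0592,.2324])]
p0=np.array([.34,0,.35,.04,.35,.25,-.19])
s=least_squares(lambda p:np.concatenate([(fk(d[0],p)[0]-d[1]) for d in data]+[0.003*(p-p0)]),p0)
p=s.x
def ik(P,yaw,lean,j0=(20,10,-20,0,-50,0)):
    u=R.from_euler('z',yaw,degrees=True); z=u.apply([np.sin(np.radians(lean)),0,-np.cos(np.radians(lean))])
    lo=np.array([-176,-82,-58.2,-173,-174]);hi=np.array([176,121,71.7,95,-.2])
    def f(j):
        q,r=fk(np.r_[j,0],p); return np.r_[(q-P)*10,r.apply([1,0,0])-z]
    s=least_squares(f,np.array(j0[:5],float),bounds=(lo,hi)); return s.x,np.abs(s.fun).max()
if __name__=="__main__":
    np.set_printoptions(precision=3,suppress=True)
    print(s.x,s.fun[:9]*1000)
    from d import rack,YAW
    for x in (-.25,-.23,-.2,-.16,-.128):
        for L in (15,25,30,35,40):
            for z in (.032,.1): print(x,L,z,*ik(rack([x,-.04,z]),YAW,L))
E
python3 kin.py
```

```text
[-0.331  0.352  0.65   0.19  -0.006  0.246 -0.19 ] [ -2.441   7.027 -14.678   9.916  -0.234  17.841   0.362  -4.283  -3.156]
-0.25 15 0.032 [ 28.4526   2.6225 -58.2     -3.4028 -37.9585] 1.4043161068616512
-0.25 15 0.1 [ 30.5002  -1.2576 -58.2      0.3701 -36.269 ] 0.8112325980933879
-0.25 25 0.032 [ 29.2641   1.4437 -58.2     -1.1215 -36.6402] 1.427123096974
-0.25 25 0.1 [ 31.7296  -2.7252 -58.2      4.2894 -34.6104] 0.8433587842419793
-0.25 30 0.032 [ 29.6646   0.8833 -58.2      0.0518 -36.0463] 1.4390151859911582
-0.25 30 0.1 [ 32.3388  -3.4185 -58.2      6.3241 -33.9147] 0.8608240953639978
-0.25 35 0.032 [ 30.0599   0.3443 -58.2      1.2363 -35.4996] 1.4511015322356335
-0.25 35 0.1 [ 32.9403  -4.0843 -58.2      8.3856 -33.3042] 0.8789462848449872
-0.25 40 0.032 [ 30.4475  -0.1696 -58.2      2.4252 -35.0022] 1.4632094299035807
-0.25 40 0.1 [ 33.5303  -4.7198 -58.2     10.4491 -32.7797] 0.8974580756561847
-0.23 15 0.032 [ 26.8427   5.164  -58.2     -4.1151 -37.1753] 1.3246740334180278
-0.23 15 0.1 [ 28.8893   0.8273 -58.2     -0.1238 -35.1732] 0.7574256481992205
-0.23 25 0.032 [ 27
[... 2315 characters left out ...]
9.2472 -58.2      0.2315 -27.7779] 0.4323279092671131
-0.128 25 0.032 [ 21.8507  14.4209 -58.2     -3.4253 -30.2626] 0.8852746591940588
-0.128 25 0.1 [ 24.1115   7.9351 -58.2      5.0268 -25.7683] 0.4867589753416898
-0.128 30 0.032 [ 22.1152  13.9133 -58.2     -2.1716 -29.4931] 0.903187402849237
-0.128 30 0.1 [ 24.5037   7.3465 -58.2      7.5162 -24.9444] 0.5139365991601635
-0.128 35 0.032 [ 22.3744  13.4385 -58.2     -0.8841 -28.793 ] 0.9208315250955229
-0.128 35 0.1 [ 24.8803   6.7998 -58.2     10.0355 -24.2322] 0.5407631254146378
-0.128 40 0.032 [ 22.6223  12.9992 -58.2      0.4006 -28.1626] 0.9379333174721066
-0.128 40 0.1 [ 25.2425   6.2925 -58.2     12.569  -23.6261] 0.5670556113755942
```

Run:
```python
import kin,numpy as np
from kin import *
def fk(j,p):
    h,a0,L1,b,L2,D,e,f,g=p; j=np.radians(j)
    ry=lambda a:R.from_rotvec([0,a,0])
    r1=R.from_rotvec([0,0,j[0]]); r2=r1*ry(j[1]); r3=r2*ry(-j[2]); r4=r3*R.from_rotvec([-j[3],0,0]); r5=r4*ry(-j[4])
    return r1.apply([a0,e,h])+r2.apply([0,0,L1])+r3.apply([L2,0,b])+r4.apply([0,f,0])+r5.apply([D,0,g])
np.set_printoptions(precision=3,suppress=True)
for e,f in((-.19,0),(0,-.19)):
  for L1 in (.3,.38,.45):
    p0=np.array([.3,0,L1,0.,L1,.25,e,f,0])
    s=least_squares(lambda p:np.concatenate([(fk(d[0],p)-d[1]) for d in data]+[0.003*(p-p0)]),p0);print(s.x,s.fun[:9]*1000)
```

```text
[ 0.231 -0.024  0.6    0.     0.458  0.411 -0.015 -0.176  0.028] [-0.063 -0.009 -0.017  0.045  0.052  0.016 -0.003 -0.007  0.002]
[ 0.231 -0.023  0.6    0.     0.459  0.411 -0.015 -0.177  0.028] [-0.061 -0.013 -0.01   0.039  0.053  0.009 -0.003 -0.006  0.001]
[ 0.231 -0.023  0.6    0.     0.459  0.411 -0.015 -0.177  0.028] [-0.058 -0.017 -0.004  0.035  0.053  0.004 -0.003 -0.006  0.001]
[ 0.192  0.009  0.6   -0.     0.459  0.371  0.    -0.192 -0.005] [-0.058 -0.013  0.005  0.036  0.052 -0.01  -0.002 -0.005  0.006]
[ 0.192  0.009  0.6   -0.     0.46   0.371  0.    -0.192 -0.005] [-0.056 -0.017  0.012  0.031  0.053 -0.016 -0.002 -0.005  0.006]
[ 0.192  0.009  0.6   -0.     0.46   0.37   0.001 -0.192 -0.005] [-0.054 -0.021  0.018  0.027  0.054 -0.022 -0.002 -0.004  0.005]
```

```bash
cat > kin.py <<'E'
import numpy as np
from scipy.optimize import least_squares
from scipy.spatial.transform import Rotation as R
ry=lambda a:R.from_rotvec([0,a,0])
def fk(j,p):
    h,L1,L2,D,f=p; j=np.radians(j)
    r1=R.from_rotvec([0,0,j[0]]); r2=r1*ry(j[1]); r3=r2*ry(-j[2]); r4=r3*R.from_rotvec([-j[3],0,0]); r5=r4*ry(-j[4])
    r6=r5*R.from_matrix([[0,0,1],[0,-1,0],[1,0,0]])*R.from_rotvec([0,0,-j[5]-np.pi/2])
    return r1.apply([0,0,h])+r2.apply([0,0,L1])+r3.apply([L2,0,0])+r4.apply([0,f,0])+r5.apply([D,0,0]),r6
data=[([-57.691,20.546,.682,0,-70.136,-16.5],[.18363,-.64902,.2263],[180,0,-164.2]),([-11.7696,6.0566,-18.5393,-.0073,-65.4527,-62.42],[.4354,-.2866,.226],[180,0,-164.2]),([40.6414,-13.427,-57.4306,44.3488,-32.4169,-171.58],[.4971,.0592,.2324],[-179.2,30.4,174.6])]
p0=np.array([.19,.6,.46,.37,-.192])
s=least_squares(lambda p:np.concatenate([(fk(d[0],p)[0]-d[1]) for d in data]),p0)
p=s.x
lo=np.array([-176,-82,-58.2,-173,-174,-173]);hi=np.array([176,121,71.7,95,-.2,173])
def ikR(P,Rm,j0=(20,10,-20,0,-50,-90)):
    def f(j):
        q,r=fk(j,p); return np.r_[(q-P)*10,(r.inv()*Rm).as_rotvec()]
    s=least_squares(f,np.array(j0,float),bounds=(lo,hi),x_scale=10.); return s.x,np.abs(s.fun).max()
if __name__=="__main__":
    np.set_printoptions(precision=2,suppress=True)
    print(p,s.fun*1000)
    for d in data: print((fk(d[0],p)[1].inv()*R.from_euler('xyz',d[2],degrees=True)).as_rotvec(degrees=True))
    from d import rack,YAW,Rt
    for x in (-.25,-.22,-.19,-.16,-.128):
        for L in (15,25,30,35,40):
            for z in (.032,.1): print(x,L,z,*ikR(rack([x,-.04,z]),Rt(YAW,L)))
E
python3 kin.py
```

```text
[ 0.2   0.6   0.46  0.38 -0.19] [ 0.01 -0.15  0.17 -0.21  0.09 -0.09  0.03  0.06 -0.08]
[  -0.      0.   -179.99]
[  -0.06   -0.04 -179.99]
[ -0.04  -0.07 179.98]
-0.25 15 0.032 [ 32.9868  10.676  -58.2     38.2174 -13.4903  14.0472] 0.029415914325455043
-0.25 15 0.1 [ 37.882    3.4913 -51.3559  24.0399 -26.2821  25.0111] 7.216449660063518e-15
-0.25 25 0.032 [ 32.5753  10.3143 -58.2     37.3917 -12.6554  15.4121] 0.1984035221454926
-0.25 25 0.1 [ 36.2452   1.7619 -58.2     39.1779 -20.2264  11.614 ] 0.10764295833958386
-0.25 30 0.032 [ 32.1805  10.0519 -58.2     36.0866 -11.6483  17.3145] 0.28148208327673463
-0.25 30 0.1 [ 36.2177   1.6808 -58.2     39.4964 -20.2983  11.3538] 0.19222964064879308
-0.25 35 0.032 [  6.6482   9.2071 -40.1127 -94.8369  -0.2    173.    ] 0.15140615962133827
-0.25 35 0.1 [ 36.2219   1.6151 -58.2     39.8906 -20.4375  10.9751] 0.2767730970665948
-0.25 40 0.032 [  6.713    9.0066 -40.1323 -94.6077  -0.2    173.    ] 0.15134299248850683
-0.25 40 0.1 [ 36.2956   1.5837 -58.2     40.4456 -20.7216  10.3347] 0.3611988801044114
-0.22 15 0.032 [ 27.8583  12.2926 -58
[... 2879 characters left out ...]
  17.2231 -55.0452  95.      -6.659  -19.0469] 0.0985204823254263
-0.128 25 0.1 [  7.9624   9.9792 -56.3926  95.      -6.0126 -18.0183] 0.002750168171685939
-0.128 30 0.032 [  9.7753  17.2796 -55.1181  95.      -8.946  -20.6378] 0.17323128596993437
-0.128 30 0.1 [  9.2807   9.9979 -56.4638  95.      -8.1635 -19.2928] 0.07923083188488088
-0.128 35 0.032 [ 11.4371  17.4345 -55.2097  95.     -11.6591 -22.6834] 0.2446867725809583
-0.128 35 0.1 [ 10.8039  10.0918 -56.5509  95.     -10.6503 -20.9136] 0.15353710604478404
-0.128 40 0.032 [ 13.4509  17.7462 -55.3286  95.     -14.9635 -25.3556] 0.31102999839575485
-0.128 40 0.1 [ 12.5993  10.2989 -56.6606  95.     -13.5913 -22.9946] 0.2245445378650921
```

```bash
sed -i 's/-j\[5\]-np.pi\/2/-j[5]+np.pi\/2/' kin.py
cat > f.py <<'E'
from kin import *
from d import rack,YAW,Rt
np.set_printoptions(precision=1,suppress=True,linewidth=150)
rng=np.random.default_rng(0)
def best(P,Rm,n=12):
    sols=[]
    for k in range(n):
        j0=[rng.uniform(-30,60),rng.uniform(-10,40),rng.uniform(-55,20),rng.uniform(-170,90),rng.uniform(-100,-5),rng.uniform(-170,170)]
        j,e=ikR(P,Rm,j0)
        if e<1e-3 and not any(np.abs(j-s).max()<1 for s in sols): sols.append(j)
    return sols
if __name__=="__main__":
    print((fk(data[2][0],p)[1].inv()*R.from_euler('xyz',data[2][2],degrees=True)).as_rotvec(degrees=True))
    for x,y,z in((-.128,-.04,.032),(-.16,-.055,.02),(-.16,-.055,.1)):
        for L in (15,25,35,45):
            for hy in (-60,-30,0,30,60):   # lean heading relative to rack; jaw y free
                for flip in (0,180):
                    Rm=Rt(YAW+hy,L)*R.from_rotvec([0,0,flip],degrees=True)
                    for j in best(rack([x,y,z]),Rm,6): print(x,z,"L",L,"hy",hy,"flip",flip,j)
E
python3 f.py
```

```text
[-0.  0. -0.]
-0.128 0.032 L 15 hy -60 flip 0 [ 31.8  24.9 -32.6  25.  -37.4 151.3]
-0.128 0.032 L 15 hy -60 flip 180 [ 31.8  24.9 -32.6  25.  -37.4 -28.7]
-0.128 0.032 L 15 hy -30 flip 180 [ 29.5  21.3 -41.2  33.9 -25.   -6.4]
-0.128 0.032 L 15 hy 0 flip 0 [  26.7   19.5  -43.2   29.4  -16.7 -150.5]
-0.128 0.032 L 15 hy 0 flip 180 [ 26.7  19.5 -43.2  29.4 -16.7  29.5]
-0.128 0.032 L 15 hy 30 flip 0 [ 23.9  20.1 -32.2   0.2 -22.7 -90.4]
-0.128 0.032 L 15 hy 30 flip 180 [ 23.9  20.1 -32.2   0.2 -22.7  89.6]
-0.128 0.032 L 15 hy 60 flip 0 [ 17.7  22.3 -21.6 -15.4 -34.9 -42.2]
-0.128 0.032 L 15 hy 60 flip 180 [ 17.7  22.3 -21.6 -15.4 -34.9 137.8]
-0.128 0.032 L 25 hy -60 flip 0 [ 34.7  25.7 -39.4  42.4 -38.  132.2]
-0.128 0.032 L 25 hy -60 flip 180 [ 34.7  25.7 -39.4  42.4 -38.  -47.8]
-0.128 0.032 L 25 hy -30 flip 180 [ 19.4  19.3 -54.5  86.  -20.5 -48.8]
-0.128 0.032 L 25 hy 30 flip 0 [ 24.   18.2 -40.9   1.1  -5.9 -91.3]
-0.128 0.032 L 25 hy 30 flip 180 [ 24.   18.2 -40.9   1.1  -5.9  88.7]
-0.128 0.032 L 25 hy 60 flip 0 [ 11.   21.5 -20.3 -31.5 -33.3 -23. ]
-0.128 0.032 L 25 hy 60 f
[... 3760 characters left out ...]
4 -27.2 -38.6 151.6]
-0.16 0.1 L 35 hy -60 flip 0 [ 40.4  20.3 -43.4  47.1 -48.6 124.4]
-0.16 0.1 L 35 hy -60 flip 180 [ 40.4  20.3 -43.4  47.1 -48.6 -55.6]
-0.16 0.1 L 35 hy 60 flip 0 [  2.   13.9 -20.8 -43.7 -40.7  -8. ]
-0.16 0.1 L 35 hy 60 flip 180 [  2.   13.9 -20.8 -43.7 -40.7 172. ]
-0.16 0.1 L 45 hy -60 flip 0 [ 43.3  23.8 -46.2  55.1 -54.3 113.4]
-0.16 0.1 L 45 hy -60 flip 180 [ 43.3  23.8 -46.2  55.1 -54.3 -66.6]
-0.16 0.1 L 45 hy 30 flip 0 [  5.6   7.9 -31.8 -62.6 -14.3 -15.2]
-0.16 0.1 L 45 hy 30 flip 180 [  5.6   7.9 -31.8 -62.6 -14.3 164.8]
-0.16 0.1 L 45 hy 60 flip 0 [ -8.6  16.4 -20.1 -59.3 -46.8  12.5]
-0.16 0.1 L 45 hy 60 flip 180 [  -8.6   16.4  -20.1  -59.3  -46.8 -167.5]
```

```bash
cat > g.py <<'E'
from f import *
import sys
def Rp(L,hy,flip=0):
    L,h=np.radians([L,hy]); z=np.array([np.sin(L)*np.cos(h),np.sin(L)*np.sin(h),-np.cos(L)])
    y=np.cross([1,0,0],z); y/=np.linalg.norm(y)
    if y[1]<0: y=-y
    if flip: y=-y
    x=np.cross(y,z)
    return R.from_euler('z',YAW,degrees=True)*R.from_matrix(np.c_[x,y,z])
if __name__=="__main__":
  for L in (35,40,45):
    for hy in (20,30,40,-45):
      for fl in (0,1):
        ok=[]
        for x,y,z in((-.25,-.04,.15),(-.25,-.04,.035),(-.2,-.04,.035),(-.128,-.04,.035),(-.24,-.05,.02),(-.178,-.05,.02)):
            sol=best(rack([x,y,z]),Rp(L,hy,fl),7); ok.append(sol[0] if sol else None)
        print(L,hy,fl,*["--" if o is None else o.astype(int) for o in ok])
E
python3 g.py
```

```text
35 20 0 -- -- -- -- -- --
35 20 1 -- -- -- -- -- --
35 30 0 -- -- -- [ 19  17 -33 -34  -4 -87] [ 19  11 -41 -49  -2 -72] [ 16  15 -35 -46  -5 -73]
35 30 1 -- -- -- [ 19  17 -33 -34  -4  92] [ 19  11 -41 -49  -2 107] [ 16  15 -35 -46  -5 106]
35 40 0 [  28   -6  -47  -12  -14 -118] [ 13   9 -38 -53 -14 -66] [ 11  13 -33 -51 -16 -67] [  9  18 -26 -47 -18 -70] [  8  12 -36 -58 -16 -56] [  7  16 -30 -54 -18 -60]
35 40 1 [ 28  -6 -47 -12 -14  61] [ 13   9 -38 -53 -14 113] [ 11  13 -33 -51 -16 112] [  9  18 -26 -47 -18 109] [  8  12 -36 -58 -16 123] [  7  16 -30 -54 -18 119]
35 -45 0 -- -- -- [ 29  23 -52  79 -35 164] -- --
35 -45 1 [ 51   6 -54  47 -49   0] -- -- [ 29  23 -52  79 -35 -15] -- --
40 20 0 -- -- -- -- [  3  11 -38 -88  -6 -19] [ 11  15 -34 -69  -1 -44]
40 20 1 -- -- -- -- [  3  11 -38 -88  -6 160] [ 11  15 -34 -69  -1 135]
40 30 0 -- [  6   9 -38 -73 -11 -40] [  7  12 -34 -68 -10 -46] [  8  17 -28 -60 -11 -54] [  0  12 -37 -80 -15 -27] [  2  16 -31 -73 -13 -37]
40 30 1 -- [  6   9 -38 -73 -11 139] [  7  12 -34 -68 -10 133] [  8  17 -28 -60 -11 125] [  0  12 -37 -80 -15 152] [
[... 746 characters left out ...]
10  -20 -165]
45 30 0 -- [-11  11 -41 -95 -23  -7] [ -7  14 -35 -91 -21 -14] [ -3  18 -27 -83 -19 -25] [-15  15 -40 -98 -26   0] [-10  18 -33 -93 -23  -9]
45 30 1 -- [-11  11 -41 -95 -23 172] [ -7  14 -35 -91 -21 165] [ -3  18 -27 -83 -19 154] -- [-10  18 -33 -93 -23 170]
45 40 0 [ 10  -4 -38 -50 -20 -74] [-10  13 -37 -84 -29 -21] [ -8  16 -32 -81 -28 -26] [ -5  20 -25 -76 -27 -34] [-14  16 -37 -86 -31 -16] [-10  19 -30 -82 -29 -23]
45 40 1 [ 10  -4 -38 -50 -20 105] [-10  13 -37 -84 -29 158] [ -8  16 -32 -81 -28 153] [ -5  20 -25 -76 -27 145] [-14  16 -37 -86 -31 163] [-10  19 -30 -82 -29 156]
45 -45 0 -- -- -- [ 31  26 -55  89 -44 155] -- --
45 -45 1 -- -- -- [ 31  26 -55  89 -44 -24] -- --
```

```bash
cat > sim.py <<'E'
from g import *
from plant import telemetry
from scipy.spatial.transform import Slerp
def cur():
    o=telemetry.get_obs(); return o["tool_pos"],R.from_euler('xyz',o["orientation"],degrees=True),o["joint_pos"],o
def sim(P1,R1,n=10,start=None,show=True):
    P0,R0,j=start if start else cur()[:3]
    sl=Slerp([0,1],R.concatenate([R0,R1]))
    for t in np.linspace(0,1,n+1)[1:]:
        jn,e=ikR(P0+t*(P1-P0),sl(t),j)
        if show: print("%.2f"%t,jn,"err %.4f"%e,"dj %.1f"%np.abs(jn-j).max())
        j=jn
    return P1,R1,j
def to(P1,R1):
    P0,R0,_,o=cur()
    np.set_printoptions(precision=3,suppress=True,linewidth=150)
    print("t",o["clock"],"pos",P0,"rack mm",(R.from_euler('z',YAW,degrees=True).inv().apply(P0-rack([0,0,0]))*1000),"F",o["force"],"open",o["opening"])
    print("shift cm (now axes)",R0.inv().apply(P1-P0)*100,"turn",(R0.inv()*R1).as_rotvec(degrees=True),"shift cm (target axes)",R1.inv().apply(P1-P0)*100)
E
python3 - <<'E'
from sim import *
for P in (rack([-.25,-.04,.2]),rack([-.25,-.06,.23])):
    print(P); s=sim(P,Rp(45,40)); 
s=sim(rack([-.25,-.04,.036]),Rp(45,40),8,s);
E
```

```text
[0.5 0.1 0.2]
0.10 [  38.7  -14.   -57.9   43.2  -28.7 -171. ] err 0.0000 dj 4.0
0.20 [  37.2  -14.4  -58.2   41.   -25.3 -169.4] err 0.0078 dj 3.4
0.30 [  35.8  -14.7  -58.2   37.7  -22.1 -166.8] err 0.0167 dj 3.3
0.40 [  34.5  -14.8  -58.2   33.9  -18.8 -163.8] err 0.0229 dj 3.8
0.50 [  33.4  -14.9  -58.2   29.5  -15.6 -160.4] err 0.0255 dj 4.4
0.60 [  32.5  -14.9  -58.2   24.7  -12.3 -156.6] err 0.0238 dj 4.9
0.70 [  31.8  -14.8  -58.2   19.4   -9.2 -152.6] err 0.0175 dj 5.3
0.80 [  31.4  -14.6  -58.2   13.9   -6.2 -148.6] err 0.0069 dj 5.5
0.90 [  30.9  -14.   -53.9   -1.7   -7.4 -134.4] err 0.0000 dj 15.6
1.00 [  20.9  -11.5  -42.   -31.2  -17.7 -100.7] err 0.0000 dj 33.7
[0.5 0.1 0.2]
0.10 [  38.8  -14.3  -57.5   42.4  -29.3 -170.1] err 0.0000 dj 3.4
0.20 [  37.1  -15.1  -58.    40.7  -25.9 -168.8] err 0.0000 dj 3.4
0.30 [  35.5  -15.8  -58.2   38.   -22.7 -166.6] err 0.0016 dj 3.1
0.40 [  34.2  -16.4  -58.2   34.5  -19.8 -163.8] err 0.0027 dj 3.5
0.50 [  33.   -16.9  -58.2   30.6  -16.9 -160.8] err 0.0008 dj 3.9
0.60 [  32.1  -17.2  -57.5   24.8  -14.7 -156.2] err 0.0000 dj 5.8
0.70 [  31.5  -17.3  -55.8   16.4  -13.6 -149.1] err 0.0000 dj 8.4
0.80 [  30.1  -17.1  -52.4    4.4  -14.2 -138. ] err 0.0000 dj 12.0
0.90 [  25.7  -16.   -46.2  -12.6  -17.7 -120.2] err 0.0000 dj 17.8
1.00 [ 16.7 -14.  -39.2 -30.4 -24.1 -99.5] err 0.0000 dj 20.7
0.12 [ 14.7 -11.4 -39.1 -36.1 -23.  -92.4] err 0.0000 dj 7.1
0.25 [ 11.9  -8.5 -38.6 -42.8 -22.7 -83.6] err 0.0000 dj 8.8
0.38 [  8.5  -5.4 -37.9 -50.  -23.2 -73.8] err 0.0000 dj 9.8
0.50 [  4.7  -2.  -37.3 -57.3 -24.1 -63.5] err 0.0000 dj 10.3
0.62 [  0.7   1.5 -37.  -64.5 -25.2 -53.1] err 0.0000 dj 10.4
0.75 [ -3.2   5.2 -37.  -71.3 -26.6 -42.6] err 0.0000 dj 10.4
0.88 [ -7.1   9.1 -37.3 -77.9 -28.2 -32.2] err 0.0000 dj 10.4
1.00 [-10.8  13.4 -37.8 -84.2 -29.9 -21.8] err 0.0000 dj 10.4
```

Run:
```python
from sim import *
to(rack([-.25,-.06,.24]),Rp(45,40))
```

```text
t 2.8667 pos [0.498 0.059 0.233] rack mm [-244.411  -56.762  233.435] F [-0.334 -1.805  0.041] open 0.0004816609609431973
shift cm (now axes) [ 0.155 -0.328 -0.847] turn [-28.266  -2.526  17.58 ] shift cm (target axes) [ 0.076  0.083 -0.914]
```

Emit:
{"op": "step_arm", "data": {
  "plan": "0 0.1 -0.3 -0.8 0 0 0;0 0 0 0 -3.53 -0.32 2.2;0 0 0 0 -3.53 -0.32 2.2;0 0 0 0 -3.53 -0.32 2.2;0 0 0 0 -3.53 -0.32 2.2;0 0 0 0 -3.53 -0.32 2.2;0 0 0 0 -3.53 -0.32 2.2;0 0 0 0 -3.53 -0.32 2.2;0 0 0 0 -3.53 -0.32 2.2;0 0 0 0 0 0 0"
}}

```text
clock: 3.7
tool_pos: [0.4959, 0.052, 0.2393]
orientation: [146.8, 27.6, 155.9]
force: [1.3, -0.4, 1.7]
opening: 0.0002
```

Run:
```python
from sim import *
to(rack([-.25,-.04,.036]),Rp(45,40))
print(cur()[2])
s=sim(rack([-.25,-.04,.036]),Rp(45,40),6)
```

```text
t 3.7 pos [0.496 0.052 0.239] rack mm [-246.127  -64.302  239.336] F [ 1.308 -0.402  1.746] open 0.0002219383372512893
shift cm (now axes) [10.414 -7.733 15.851] turn [-3.626 -0.279  1.284] shift cm (target axes) [10.303 -8.95  15.273]
[  25.549  -16.496  -45.712  -10.181  -19.054 -122.965]
0.17 [  24.255  -13.119  -46.072  -17.609  -15.35  -114.864] err 0.0000 dj 8.1
0.33 [ 19.229  -8.602 -42.795 -32.518 -15.797 -96.882] err 0.0000 dj 18.0
0.50 [ 11.12   -3.565 -39.162 -48.96  -19.13  -75.211] err 0.0000 dj 21.7
0.67 [  3.062   1.64  -37.433 -62.678 -22.739 -55.747] err 0.0000 dj 19.5
0.83 [ -4.255   7.216 -37.156 -74.209 -26.294 -38.17 ] err 0.0000 dj 17.6
1.00 [-10.808  13.365 -37.805 -84.18  -29.885 -21.782] err 0.0000 dj 16.4
```

Emit:
{"op": "step_arm", "data": {
  "plan": "0 0 0 0 -3.6 -0.3 1.3;0 0.74 -0.64 1.09 0 0 0;0 0.74 -0.64 1.09 0 0 0;0 0.74 -0.64 1.09 0 0 0;0 0.74 -0.64 1.09 0 0 0;0 0.74 -0.64 1.09 0 0 0;0 0.74 -0.64 1.09 0 0 0;0 0.74 -0.64 1.09 0 0 0;0 0.74 -0.64 1.09 0 0 0;0 0.74 -0.64 1.09 0 0 0;0 0.74 -0.64 1.09 0 0 0;0 0 0 0 0 0 0"
}}

```text
clock: 4.7
tool_pos: [0.489, 0.0544, 0.0868]
orientation: [146.1, 27.0, 155.4]
force: [0.8, -1.2, 0.4]
opening: 0.0009
```

Run:
```python
from sim import *
to(rack([-.25,-.04,.036]),Rp(45,40))
print(cur()[2])
from plant import snapshot
cv2.imwrite("pics/s2.png",snapshot("scene")) if 0 else None
import cv2
cv2.imwrite("pics/s2.png",snapshot("scene"))
```

```text
t 4.7 pos [0.489 0.054 0.087] rack mm [-253.281  -62.643   86.849] F [ 0.814 -1.191  0.41 ] open 0.0009043489410888901
shift cm (now axes) [ 2.663 -0.555  4.867] turn [-3.135 -0.57   0.535] shift cm (target axes) [ 2.704 -0.845  4.802]
[  2.351   2.954 -38.18  -62.405 -21.57  -54.68 ]
```

View pics/s2.png

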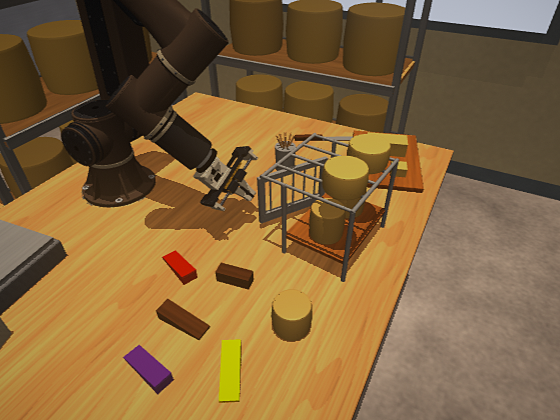

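The gripper (235,180) is leaning back in front of the gate's free end (262,195), clear of everything. Continuing down to rail height.

Emit:
{"op": "step_arm", "data": {
  "plan": "0 0 0 0 -3.1 -0.6 0.5;0 0.45 -0.14 0.8 0 0 0;0 0.45 -0.14 0.8 0 0 0;0 0.45 -0.14 0.8 0 0 0;0 0.45 -0.14 0.8 0 0 0;0 0.45 -0.14 0.8 0 0 0;0 0.45 -0.14 0.8 0 0 0;0 0 0 0 0 0 0"
}}

```text
clock: 5.42
tool_pos: [0.4925, 0.0766, 0.0361]
orientation: [143.4, 27.0, 154.8]
force: [-0.5, -0.9, -0.1]
opening: 0.0005
```

Run:
```python
from sim import *
to(rack([-.14,-.04,.036]),Rp(45,40))
s=sim(rack([-.14,-.04,.036]),Rp(45,40),10)
```

```text
t 5.4167 pos [0.493 0.077 0.036] rack mm [-252.168  -40.176   36.12 ] F [-0.469 -0.916 -0.132] open 0.0004890781864398947
shift cm (now axes) [-9.447  0.052  6.048] turn [-0.662 -0.269  0.161] shift cm (target axes) [-9.418  0.008  6.092]
0.10 [ -9.042  13.406 -36.733 -82.538 -28.44  -24.826] err 0.0000 dj 1.2
0.20 [ -8.679  14.085 -35.597 -82.03  -28.318 -25.764] err 0.0000 dj 1.1
0.30 [ -8.325  14.76  -34.458 -81.496 -28.204 -26.72 ] err 0.0000 dj 1.1
0.40 [ -7.982  15.431 -33.318 -80.939 -28.1   -27.691] err 0.0000 dj 1.1
0.50 [ -7.65   16.099 -32.175 -80.359 -28.005 -28.675] err 0.0000 dj 1.1
0.60 [ -7.328  16.764 -31.032 -79.76  -27.921 -29.671] err 0.0000 dj 1.1
0.70 [ -7.016  17.427 -29.886 -79.141 -27.846 -30.676] err 0.0000 dj 1.1
0.80 [ -6.715  18.089 -28.739 -78.506 -27.782 -31.69 ] err 0.0000 dj 1.1
0.90 [ -6.425  18.75  -27.589 -77.855 -27.728 -32.711] err 0.0000 dj 1.1
1.00 [ -6.144  19.409 -26.438 -77.189 -27.685 -33.738] err 0.0000 dj 1.2
```

Good. Push 112 mm toward the rack in 12 rows (moderate).

Emit:
{"op": "step_arm", "data": {
  "plan": "0 -0.79 0 0.51 0 0 0;0 -0.79 0 0.51 0 0 0;0 -0.79 0 0.51 0 0 0;0 -0.79 0 0.51 0 0 0;0 -0.79 0 0.51 0 0 0;0 -0.79 0 0.51 0 0 0;0 -0.79 0 0.51 0 0 0;0 -0.79 0 0.51 0 0 0;0 -0.79 0 0.51 0 0 0;0 -0.79 0 0.51 0 0 0;0 -0.79 0 0.51 0 0 0;0 -0.79 0 0.51 0 0 0"
}}

```text
clock: 6.42
tool_pos: [0.6063, 0.064, 0.0366]
orientation: [143.3, 27.1, 154.7]
force: [-1.1, -0.1, 0.3]
opening: 0.0006
```

Emit:
{"op": "step_arm", "data": {
  "plan": "0 -0.2 0 0.13 0 0 0;0 -0.2 0 0.13 0 0 0;0 -0.2 0 0.13 0 0 0;0 -0.2 0 0.13 0 0 0"
}}

```text
clock: 6.75
tool_pos: [0.6145, 0.0632, 0.0365]
orientation: [143.3, 27.1, 154.7]
force: [-2.4, 0.0, 0.4]
opening: 0.0005
```

Run:
```python
from sim import *
import cv2
to(rack([-.125,-.04,.036]),Rp(45,40))
from plant import snapshot
for n in("scene","top"): cv2.imwrite(f"pics/{n}3.png",snapshot(n))
s=cv2.imread('pics/scene3.png')[120:285,205:415];t=cv2.imread('pics/top3.png')[130:300,130:330]
cv2.imwrite('pics/c3.png',np.hstack([cv2.resize(s,(400,314),interpolation=2),cv2.resize(t,(370,314),interpolation=2)]))
```

```text
t 6.75 pos [0.615 0.063 0.036] rack mm [-129.439  -40.174   36.465] F [-2.39   0.03   0.421] open 0.000504796502971042
shift cm (now axes) [-0.347 -0.009  0.281] turn [-0.623 -0.133  0.182] shift cm (target axes) [-0.347 -0.01   0.281]
```

View pics/c3.png

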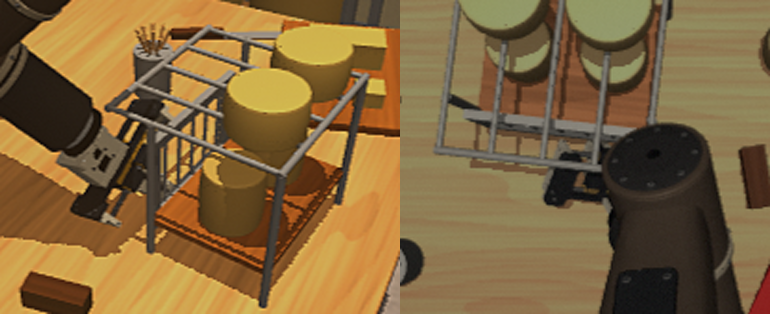

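Emit:
{"op": "step_arm", "data": {
  "plan": "0 -0.1 0 0.06 0 0 0;0 -0.1 0 0.06 0 0 0"
}}

```text
clock: 7.02
tool_pos: [0.6151, 0.0633, 0.0361]
orientation: [143.3, 27.0, 154.8]
force: [-14.4, -1.9, 10.4]
opening: 0.0005
```

Emit:
{"op": "step_arm", "data": {
  "plan": "0 -0.1 0 0.06 0 0 0;0 -0.1 0 0.06 0 0 0"
}}

```text
clock: 7.18
tool_pos: [0.6153, 0.0634, 0.0358]
orientation: [143.4, 26.9, 154.9]
force: [-25.3, -3.8, 16.9]
opening: 0.0003
```

Emit:
{"op": "step_arm", "data": {
  "plan": "0 -0.1 0 0.06 0 0 0;0 -0.1 0 0.06 0 0 0"
}}

```text
clock: 7.35
tool_pos: [0.6155, 0.0635, 0.0353]
orientation: [143.4, 26.8, 155.0]
force: [-35.8, -5.3, 23.6]
opening: 0.0007
```

Emit:
{"op": "step_arm", "data": {
  "plan": "0 0.4 0 -0.24 0 0 0;0 0.7 0 -0.5 0 0 0;0 1.5 0 -1.0 0 0 0;0 2 0 -1.3 0 0 0;0 2 0 -1.3 0 0 0;0 2 0 -1.3 0 0 0;0 1.5 0 -1.0 0 0 0;0 0 0 0 0 0 0"
}}

```text
clock: 8.02
tool_pos: [0.4983, 0.0753, 0.038]
orientation: [143.4, 27.1, 154.7]
force: [-0.4, 0.2, -0.1]
opening: 0.0006
```

Run:
```python
from sim import *
import cv2
to(rack([-.25,-.04,.15]),Rp(45,40))
s=sim(rack([-.25,-.04,.15]),Rp(45,40),8)
from plant import snapshot
for n in("scene","top"): cv2.imwrite(f"pics/{n}4.png",snapshot(n))
s=cv2.imread('pics/scene4.png')[120:285,205:415];t=cv2.imread('pics/top4.png')[130:300,130:330]
cv2.imwrite('pics/c4.png',np.hstack([cv2.resize(s,(400,314),interpolation=2),cv2.resize(t,(370,314),interpolation=2)]))
```

```text
t 8.0167 pos [0.498 0.075 0.038] rack mm [-246.311  -40.89    37.989] F [-0.355  0.248 -0.132] open 0.0006364981008929463
shift cm (now axes) [-4.763  6.027 -8.161] turn [-0.661 -0.134  0.13 ] shift cm (target axes) [-4.768  6.132 -8.08 ]
0.12 [ -6.845  10.361 -37.097 -79.009 -27.397 -30.785] err 0.0000 dj 5.9
0.25 [ -4.522   8.041 -36.969 -75.414 -26.43  -36.743] err 0.0000 dj 6.0
0.38 [ -2.131   5.79  -36.926 -71.696 -25.477 -42.768] err 0.0000 dj 6.0
0.50 [  0.327   3.602 -36.979 -67.841 -24.536 -48.874] err 0.0000 dj 6.1
0.62 [  2.854   1.472 -37.142 -63.83  -23.601 -55.079] err 0.0000 dj 6.2
0.75 [  5.449  -0.609 -37.429 -59.643 -22.671 -61.408] err 0.0000 dj 6.3
0.88 [  8.106  -2.649 -37.856 -55.257 -21.745 -67.882] err 0.0000 dj 6.5
1.00 [ 10.815  -4.654 -38.437 -50.649 -20.831 -74.522] err 0.0000 dj 6.6
```

View pics/c4.png

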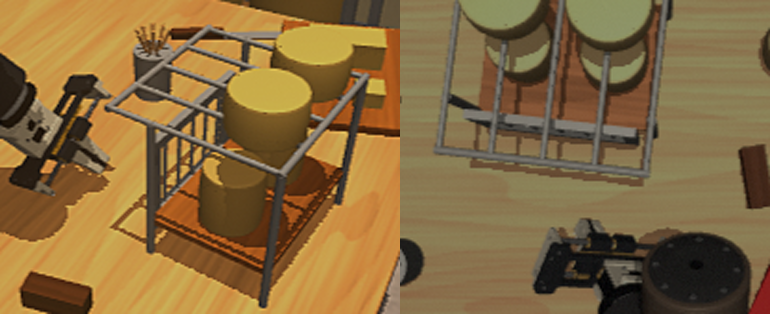

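Run:
```python
from sim import *
from d import *
import cv2
t=cv2.imread('pics/top4.png')[170:220,150:270]
cv2.imwrite('pics/c5.png',cv2.resize(t,None,fx=6,fy=6,interpolation=2))
```

```text
(no output)
```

View pics/c5.png

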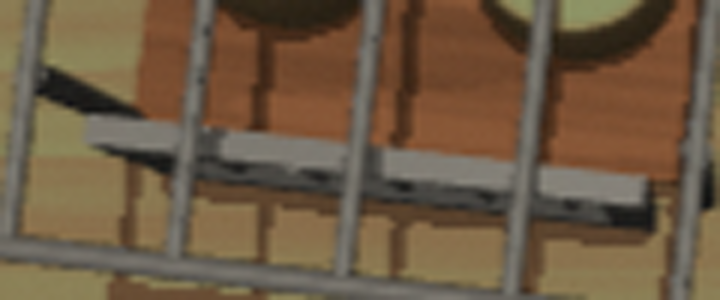

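Run:
```python
from d import *
T=lambda q:(np.array(q)+.5)/6-.5+[150,170]
rk=lambda P:Rr.inv().apply(P-O)*1000
for q in((88,118),(645,178),(90,145),(645,205),(0,248),(340,277),(200,15)): print(q,rk(plane("top",T(q),.175)),rk(plane("top",T(q),.225))[:2])
```

```text
(88, 118) [-110.511   114.9841  175.    ] [-114.5481  101.6101]
(645, 178) [-109.7774 -104.2788  175.    ] [-113.8512 -106.679 ]
(90, 145) [-120.9496  112.8849  175.    ] [-124.4643   99.616 ]
(645, 205) [-120.2928 -105.4727  175.    ] [-123.8403 -107.8131]
(0, 248) [-164.8765  142.7465  175.    ] [-166.1927  127.983 ]
(340, 277) [-161.4419    9.5724  175.    ] [-162.9301    1.4741]
(200, 15) [-65.3796  76.402  175.    ] [-71.6755  64.959 ]
```

Gate front face measures x = −120.6 mm at both ends (expected −120), parallel to the brow: it is shut. Now on to the wedge.

Run:
```python
from sim import *
G=np.array([.504,-.3336,.12])
np.set_printoptions(precision=1,suppress=True,linewidth=150)
a=sim(rack([-.26,-.10,.13]),Rp(45,40),6); print()
b=sim(np.array([.48,-.15,.16]),Rt(-2.7,0),10,a);print()
c=sim(G,Rt(-2.7,0),6,b)
d=sim(np.array([.504,-.3336,.004]),Rt(-2.7,0),3,c)
print("place"); e=sim(rack([-.225,-.05,.1]),Rt(YAW,0),8,c);f=sim(rack([-.225,-.05,.004]),Rt(YAW,0),3,e)
to(rack([-.26,-.10,.13]),Rp(45,40))
print((Rp(45,40).inv()*Rt(-2.7,0)).as_rotvec(degrees=True))
```

```text
0.17 [ -8.3  10.3 -36.9 -78.1 -28.4 -30.7] err 0.0000 dj 5.7
0.33 [ -7.7   7.8 -36.9 -73.9 -28.7 -36. ] err 0.0000 dj 5.3
0.50 [ -7.2   5.4 -36.9 -70.  -29.2 -40.9] err 0.0000 dj 4.9
0.67 [ -7.    3.1 -36.8 -66.3 -30.  -45.3] err 0.0000 dj 4.5
0.83 [ -7.1   0.9 -36.7 -62.9 -31.1 -49.3] err 0.0000 dj 4.0
1.00 [ -7.4  -1.2 -36.4 -59.8 -32.5 -52.8] err 0.0000 dj 3.5

0.10 [ -2.5  -2.  -36.1 -49.  -31.1 -64.9] err 0.0000 dj 12.1
0.20 [  0.9  -2.3 -35.9 -39.3 -31.5 -74.6] err 0.0000 dj 9.8
0.30 [  2.9  -2.  -35.5 -31.3 -33.3 -81.9] err 0.0000 dj 8.1
0.40 [  3.9  -1.3 -34.6 -24.7 -36.  -87. ] err 0.0000 dj 6.6
0.50 [  4.4  -0.3 -33.4 -19.2 -39.2 -90.6] err 0.0000 dj 5.5
0.60 [  4.7   1.  -32.  -14.5 -42.7 -93.1] err 0.0000 dj 4.7
0.70 [  4.8   2.5 -30.5 -10.4 -46.2 -94.9] err 0.0000 dj 4.1
0.80 [  4.9   4.1 -29.   -6.6 -49.7 -96.2] err 0.0000 dj 3.7
0.90 [  5.    5.8 -27.5  -3.2 -53.1 -97.1] err 0.0000 dj 3.4
1.00 [  5.1   7.6 -26.1  -0.  -56.3 -97.8] err 0.0000 dj 3.3

0.17 [  1.3   9.3 -25.    0.  -55.7 -94. ] err 0.0000 dj 3.7
0.33 [ -2.3  11.1 -23.7   0.  -55.2 -90.4] err 0.0000 dj 3.6
[... 723 characters left out ...]
6 -107.2] err 0.0000 dj 6.2
0.75 [  17.9   12.4  -28.5   -0.   -49.1 -113.3] err 0.0000 dj 6.1
0.88 [  23.4   12.6  -28.6   -0.   -48.8 -119.2] err 0.0000 dj 5.9
1.00 [  28.6   13.3  -28.1   -0.   -48.7 -124.9] err 0.0000 dj 5.7
0.33 [  28.6   15.7  -30.    -0.   -44.3 -124.9] err 0.0000 dj 4.4
0.67 [  28.6   18.3  -31.8   -0.   -39.9 -124.9] err 0.0000 dj 4.4
1.00 [  28.6   21.2  -33.4   -0.   -35.4 -124.9] err 0.0000 dj 4.4
t 8.1167 pos [0.502 0.075 0.039] rack mm [-242.647  -41.113   38.685] F [ 0.695 -0.012  0.451] open 0.0005510358648227711
shift cm (now axes) [ -4.425  -0.144 -10.073] turn [-0.64  -0.01   0.195] shift cm (target axes) [ -4.427  -0.016 -10.073]
[ 30.838  32.909 -12.778]
```

Emit:
{"op": "step_arm", "data": {
  "plan": "0 -0.89 0 -2 0 0 0;0 -0.89 0 -2 0 0 0;0 -0.89 0 -2 0 0 0;0 -0.89 0 -2 0 0 0;0 -0.89 0 -2 0 0 0;6 0 0 0 4.1 4.4 -1.7;6 0 0 0 4.1 4.4 -1.7;6 0 0 0 4.1 4.4 -1.7;6 0 0 0 4.1 4.4 -1.7;6 0 0 0 4.1 4.4 -1.7;6 0 0 0 4.1 4.4 -1.7;6 0 0 0 4.1 4.4 -1.7"
}}

```text
clock: 9.12
tool_pos: [0.4689, 0.0167, 0.1228]
orientation: [171.8, 7.1, 173.5]
force: [1.2, 0.5, 0.0]
opening: 0.0415
```

Run:
```python
from sim import *
to(np.array([.504,-.3336,.14]),Rt(-2.7,0)); print(cur()[2])
```

```text
t 9.1167 pos [0.469 0.017 0.123] rack mm [-269.068 -102.364  122.836] F [1.206 0.459 0.015] open 0.04154048894120728
shift cm (now axes) [ -7.609 -33.945  -5.662] turn [ 7.911  7.311 -3.294] shift cm (target axes) [ -5.154 -34.824  -1.716]
[  22.841    2.216  -36.692   -5.597  -41.096 -114.947]
```

Emit:
{"op": "step_arm", "data": {
  "plan": "7 0 0 0 3.95 3.65 -1.65;7 0 0 0 3.95 3.65 -1.65;7 -0.5 -3.5 -0.17 0 0 0;7 -0.5 -3.5 -0.17 0 0 0;7 -0.5 -3.5 -0.17 0 0 0;7 -0.5 -3.5 -0.17 0 0 0;7 -0.5 -3.5 -0.17 0 0 0;7 -0.5 -3.5 -0.17 0 0 0;7 -0.5 -3.5 -0.17 0 0 0;7 -0.5 -3.5 -0.17 0 0 0;7 -0.5 -3.4 -0.17 0 0 0;7 -0.6 -3.4 -0.17 0 0 0"
}}

```text
clock: 10.12
tool_pos: [0.5027, -0.336, 0.1372]
orientation: [179.8, 0.1, 177.2]
force: [0.8, -0.2, 1.3]
opening: 0.0699
```

Run:
```python
from sim import *
import cv2
from plant import snapshot,calibration
to(np.array([.504,-.3336,.14]),Rt(-2.7,0))
import pickle
c=calibration("wrist"); im=snapshot("wrist"); cv2.imwrite("pics/w5.png",im); pickle.dump(c,open("w5.pkl","wb"))
```

```text
t 10.1167 pos [ 0.503 -0.336  0.137] rack mm [-196.767 -449.235  137.235] F [ 0.774 -0.209  1.252] open 0.06987504968399223
shift cm (now axes) [-0.116  0.25  -0.275] turn [ 0.227  0.091 -0.132] shift cm (target axes) [-0.116  0.249 -0.277]
```

View pics/w5.png

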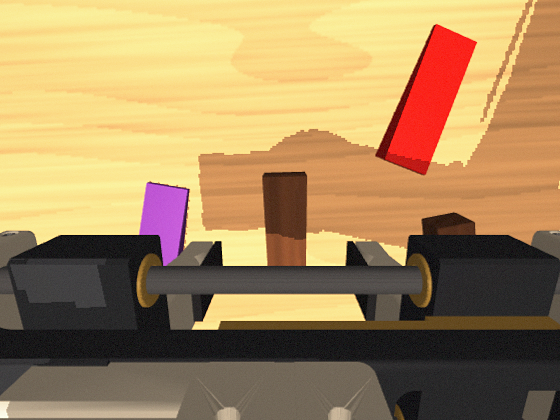

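The wedge lies between the open fingers, butt top corners at about (263,173) and (306,172).

Run:
```python
from h import *
import pickle
np.set_printoptions(precision=4,suppress=True)
c=pickle.load(open("w5.pkl","rb")); im=cv2.imread("pics/w5.png")
g=im.astype(int); 
for r in (172,180,200,225,255):
    row=g[r,240:330].sum(1); print(r,[i+240 for i in range(1,90) if abs(row[i]-row[i-1])>60])
for q in((263,173),(306,172)): print(plane(c,q,.03))
for q in((263,173),(306,172)):
    for t in ((296,286),(365,288)):
        print(q,t,*tri(c,q,"top",(np.array(t)+.5)/4-.5+[300,190]))
```

```text
172 [264, 271, 282, 305, 306]
180 [262, 263, 307]
200 [263, 264, 307]
225 [265, 266, 306, 307]
255 [266, 267, 268, 306]
[ 0.47   -0.3518  0.03  ]
[ 0.471  -0.3136  0.03  ]
(263, 173) (296, 286) [ 0.4768 -0.3487 -0.0907] 0.030759893764616162
(263, 173) (365, 288) [ 0.4717 -0.3533  0.0282] 0.0038178055186390866
(306, 172) (296, 286) [ 0.4734 -0.3124  0.0126] 0.00015566266602417447
(306, 172) (365, 288) [ 0.4686 -0.3251  0.1151] 0.022243783609098282
```

Emit:
{"op": "step_arm", "data": {
  "plan": "7 0 0.22 1 0 0 0;7 0 0 2.2 0 0 0;7 0 0 2.2 0 0 0;7 0 0 2.2 0 0 0;7 0 0 2.2 0 0 0;7 0 0 2 0 0 0;7 0 0 1.2 0 0 0;7 0 0 0 0 0 0"
}}

```text
clock: 10.83
tool_pos: [0.5006, -0.3299, 0.0037]
orientation: [179.7, -0.2, 177.2]
force: [0.2, 0.5, -0.0]
opening: 0.0702
```

Emit:
{"op": "step_arm", "data": {
  "plan": "2 0 0 0.3 0 0 0;2 0 0 0 0 0 0;2 0 0 0 0 0 0;2 0 0 0 0 0 0;2 0 0 0 0 0 0;2 0 0 0 0 0 0;2 0 0 0 0 0 0"
}}

```text
clock: 11.42
tool_pos: [0.5024, -0.3316, 0.0049]
orientation: [179.8, 0.1, 177.2]
force: [-0.1, 2.7, 6.3]
opening: 0.0396
```

Emit:
{"op": "step_arm", "data": {
  "plan": "2 0 0 -1 0 0 0;2 0 0 -2 0 0 0;2 0 0 -2 0 0 0;2 0 0 -2 0 0 0;2 0 0 -1.5 0 0 0;2 0 0 -0.5 0 0 0;2 0 0 0 0 0 0"
}}

```text
clock: 12.0
tool_pos: [0.5025, -0.332, 0.0958]
orientation: [179.8, 0.2, 177.2]
force: [0.4, -0.3, -2.5]
opening: 0.04
```

Run:
```python
from sim import *
import cv2
from plant import snapshot
to(rack([-.235,-.05,.095]),Rt(YAW,0))
cv2.imwrite("pics/s6.png",snapshot("scene"))
```

```text
t 12.0 pos [ 0.502 -0.332  0.096] rack mm [-197.45  -445.241   95.762] F [ 0.421 -0.317 -2.486] open 0.04001289804269967
shift cm (now axes) [ 1.35  39.679  0.205] turn [0.197 0.169 3.479] shift cm (target axes) [ 3.755 39.524  0.076]
```

View pics/s6.png

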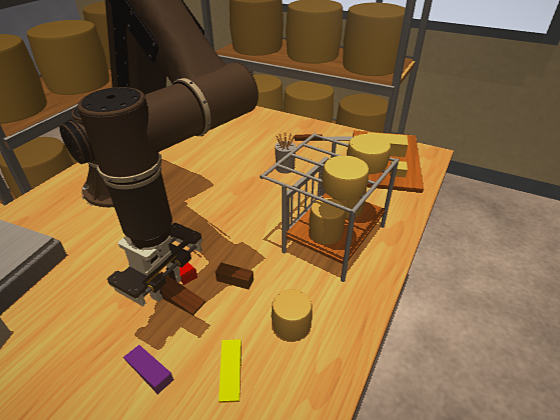

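The wedge is held at about (185,297), and the other objects are untouched. Carrying it over to the gate.

Emit:
{"op": "step_arm", "data": {
  "plan": "2 0 0 0 0 0 3.5;2 0.2 2 0 0 0 0;2 0.36 3.75 0 0 0 0;2 0.36 3.75 0 0 0 0;2 0.36 3.75 0 0 0 0;2 0.36 3.75 0 0 0 0;2 0.36 3.75 0 0 0 0;2 0.36 3.75 0 0 0 0;2 0.36 3.75 0 0 0 0;2 0.36 3.75 0 0 0 0;2 0.36 3.75 0 0 0 0;2 0.36 3.75 0 0 0 0"
}}

```text
clock: 13.05
tool_pos: [0.5062, 0.0665, 0.0944]
orientation: [179.8, -0.1, 173.7]
force: [1.0, 0.2, -1.2]
opening: 0.04
```

Emit:
{"op": "step_arm", "data": {
  "plan": "2 0 0 0 0 0 0;2 0 0 0 0 0 0"
}}

```text
clock: 13.22
tool_pos: [0.5066, 0.0667, 0.0943]
orientation: [179.8, -0.1, 173.9]
force: [0.0, -1.0, -0.7]
opening: 0.0399
```

Run:
```python
from sim import *
import cv2
from plant import snapshot
to(rack([-.235,-.05,.006]),Rt(YAW,0))
for n in("scene","top"): cv2.imwrite(f"pics/{n}7.png",snapshot(n))
```

```text
t 13.2167 pos [0.507 0.067 0.094] rack mm [-237.085  -48.498   94.345] F [ 0.025 -0.965 -0.659] open 0.03985335881907275
shift cm (now axes) [-0.226 -0.177  8.834] turn [ 0.171 -0.114  0.178] shift cm (target axes) [-0.209 -0.15   8.834]
```

View pics/top7.png

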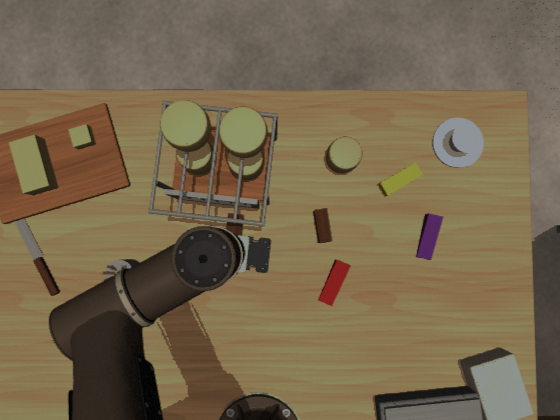

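Emit:
{"op": "step_arm", "data": {
  "plan": "2 -0.1 -0.15 1.5 0 0 0;2 0 0 2 0 0 0;2 0 0 2 0 0 0;2 0 0 2 0 0 0;2 0 0 1 0 0 0;2 0 0 0.3 0 0 0;2 0 0 0 0 0 0"
}}

```text
clock: 13.9
tool_pos: [0.5079, 0.0627, 0.0069]
orientation: [179.8, -0.1, 173.6]
force: [0.4, -0.6, -0.4]
opening: 0.0399
```

Run:
```python
from sim import *
to(rack([-.235,-.05,.005]),Rt(YAW,0))
```

```text
t 13.9 pos [0.508 0.063 0.007] rack mm [-235.411  -52.375    6.889] F [ 0.38  -0.574 -0.378] open 0.039862479785306576
shift cm (now axes) [-0.041  0.237  0.189] turn [ 0.157 -0.097 -0.088] shift cm (target axes) [-0.041  0.238  0.189]
```

Emit:
{"op": "step_arm", "data": {
  "plan": "2 0 0 0.15 0 0 0;2 0 0 0 0 0 0;6 0 0 0 0 0 0;6 0 0 0 0 0 0;6 0 0 0 0 0 0;6 0 0 0 0 0 0;6 0 0 -1.5 0 0 0;6 0 0 -3 0 0 0;6 0 0 -3 0 0 0;6 0 0 -3 0 0 0;0 0.5 0 -2 0 0 0;0 2 0 0 0 0 0"
}}

```text
clock: 14.9
tool_pos: [0.4877, 0.0674, 0.1358]
orientation: [179.6, 0.4, 173.7]
force: [1.0, 1.3, 1.3]
opening: 0.0515
```

Run:
```python
from sim import *
import cv2,pickle
from plant import snapshot,calibration
to(rack([-.30,-.05,.11]),Rp(20,30))
np.set_printoptions(precision=1,suppress=True,linewidth=150)
a=sim(rack([-.30,-.05,.11]),Rp(20,30),8);print()
b=sim(rack([-.30,-.05,.019]),Rp(20,30),4,a);print()
c=sim(rack([-.175,-.05,.019]),Rp(20,30),6,b)
c=calibration("wrist"); cv2.imwrite("pics/w8.png",snapshot("wrist")); pickle.dump(c,open("w8.pkl","wb"))
cv2.imwrite("pics/s8.png",snapshot("scene"))
```

```text
t 14.9 pos [0.488 0.067 0.136] rack mm [-255.993  -49.896  135.795] F [1.015 1.341 1.292] open 0.05151819265587567
shift cm (now axes) [ 4.421 -0.028  2.545] turn [ -9.794 -16.744   1.551] shift cm (target axes) [ 4.954 -0.472  1.119]
0.12 [  31.4    6.   -32.4    0.3  -48.6 -128.1] err 0.0000 dj 3.5
0.25 [  32.2    4.3  -35.3    0.9  -45.  -129.5] err 0.0000 dj 3.6
0.38 [  33.1    2.6  -38.3    1.7  -41.3 -131.1] err 0.0000 dj 3.7
0.50 [  34.     0.9  -41.4    2.8  -37.5 -133.1] err 0.0000 dj 3.8
0.62 [  35.1   -0.7  -44.8    4.3  -33.5 -135.6] err 0.0000 dj 4.0
0.75 [  36.2   -2.4  -48.4    6.4  -29.3 -138.9] err 0.0000 dj 4.2
0.88 [  37.3   -4.   -52.4    9.7  -24.8 -143.2] err 0.0000 dj 4.5
1.00 [  38.2   -5.6  -57.    14.7  -19.7 -149.1] err 0.0000 dj 5.9

0.25 [  37.2   -2.6  -58.2   14.3  -15.7 -148.1] err 0.0138 dj 4.0
0.50 [  36.2    0.8  -58.2   11.3  -12.4 -144.4] err 0.0312 dj 3.7
0.75 [  35.3    4.3  -58.2    8.    -8.8 -140.4] err 0.0428 dj 4.0
1.00 [  34.6    7.9  -58.2    4.1   -4.9 -136. ] err 0.0470 dj 4.4

0.17 [  32.7    9.4  -58.2    9.7   -3.3 -139.8] err 0.0363 dj 5.7
0.33 [  30.5   10.8  -57.9   15.2   -2.  -143.2] err 0.0271 dj 5.4
0.50 [  29.    12.3  -56.    15.9   -2.3 -142.5] err 0.0180 dj 1.9
0.67 [  27.6   13.7  -54.2   16.8   -2.5 -142. ] err 0.0092 dj 1.9
0.83 [  26.3   15.1  -52.3   17.8   -2.8 -141.8] err 0.0006 dj 1.8
1.00 [  23.    16.2  -53.5   29.    -0.2 -149.9] err 0.0048 dj 11.2
```

View pics/w8.png

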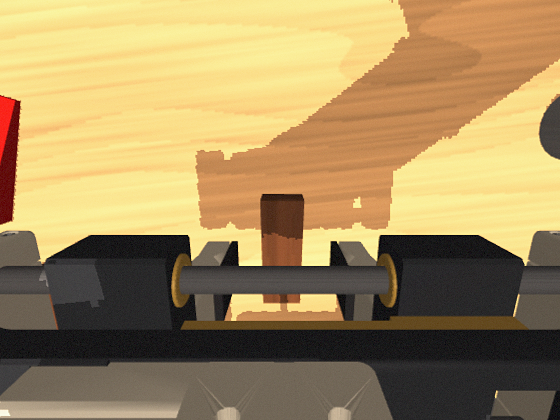

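View pics/s8.png

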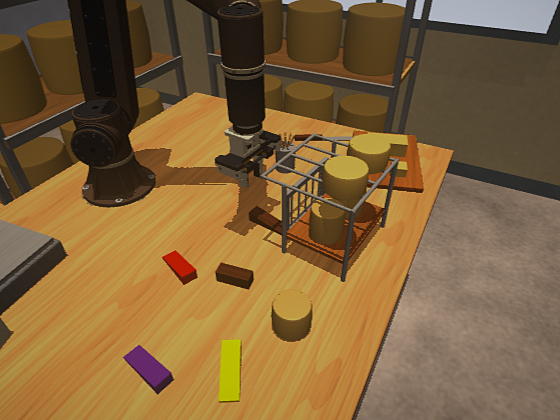

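Run:
```python
from sim import *
import pickle
from h import plane
np.set_printoptions(precision=4,suppress=True)
c=pickle.load(open("w8.pkl","rb"))
for q in((262,194),(303,194)):
    P=plane(c,q,.03); print(P,R.from_euler('z',YAW,degrees=True).inv().apply(P-rack([0,0,0]))*1000)
np.set_printoptions(precision=0,suppress=True,linewidth=200)
for L in (20,25,30,35,40,45):
  for hy in (40,50,60,75):
    ok=[]
    for x,z in((-.30,.13),(-.30,.02),(-.24,.02),(-.175,.02)):
        s=best(rack([x,-.05,z]),Rp(L,hy),6); ok.append(s[0] if s else "--")
    print(L,hy,*ok)
```

```text
[0.4733 0.0508 0.03  ] [-268.4666  -68.0154   30.    ]
[0.4773 0.0875 0.03  ] [-268.4635  -31.0966   30.    ]
20 40 [  35.   -6.  -49.    1.  -27. -134.] -- [  28.   13.  -45.  -10.  -12. -116.] [  22.   17.  -36.  -13.  -17. -109.]
20 50 [  30.   -5.  -43.   -9.  -32. -121.] [  28.    9.  -47.  -19.  -16. -109.] [  23.   13.  -39.  -21.  -20. -102.] [ 18.  18. -31. -21. -24. -99.]
20 60 [  25.   -2.  -38.  -16.  -37. -112.] [ 23.  10. -42. -26. -23. -98.] [ 19.  15. -34. -26. -27. -94.] [ 15.  19. -27. -25. -30. -93.]
20 75 [  20.    1.  -33.  -21.  -45. -103.] [ 18.  12. -36. -30. -32. -90.] [ 15.  17. -29. -29. -35. -89.] [ 12.  22. -22. -27. -38. -89.]
25 40 [  35.   -9.  -53.    2.  -21. -135.] -- [  25.   12.  -44.  -22.  -10. -104.] [ 20.  17. -35. -23. -15. -98.]
25 50 [  28.   -6.  -44.  -14.  -28. -115.] [ 23.   9. -44. -33. -16. -92.] [ 18.  13. -37. -32. -20. -88.] [ 15.  18. -30. -31. -23. -87.]
25 60 [  21.   -3.  -38.  -23.  -36. -103.] [ 16.  10. -39. -38. -25. -83.] [ 13.  15. -33. -36. -28. -82.] [ 11.  19. -26. -34. -31. -82.]
25 75 [ 14.   1. -31. -29. -46. -94.] 
[... 1493 characters left out ...]
 -6.  22. -23. -61. -39. -50.]
40 75 [ -5.   6. -28. -49. -55. -66.] [ -8.  19. -30. -58. -48. -48.] [ -7.  22. -24. -56. -49. -52.] [ -7.  26. -17. -54. -50. -56.]
45 40 [  8.  -7. -43. -56. -21. -68.] [-18.  14. -43. -89. -34.  -9.] [-14.  17. -37. -86. -32. -16.] [-10.  20. -30. -82. -30. -24.]
45 50 [ -4.  -2. -38. -60. -37. -58.] [-17.  16. -40. -80. -39. -21.] [-14.  19. -33. -77. -38. -27.] [-11.  22. -27. -74. -37. -34.]
45 60 [ -8.   2. -34. -59. -47. -57.] [-16.  18. -36. -72. -44. -30.] [-13.  21. -30. -70. -44. -35.] [-11.  24. -23. -68. -44. -41.]
45 75 [-10.   8. -27. -54. -59. -59.] [-14.  22. -30. -62. -52. -40.] [-12.  25. -23. -61. -53. -45.] [-11.  28. -16. -59. -54. -49.]
```

Wedge is down, butt edge at rack x ≈ −268 at both corners, i.e. square, centre y ≈ −50 mm. Going behind it with closed, leaned fingers.

Run:
```python
from sim import *
to(rack([-.305,-.05,.12]),Rp(30,50))
np.set_printoptions(precision=1,suppress=True,linewidth=150)
a=sim(rack([-.305,-.05,.12]),Rp(30,50),8);print()
b=sim(rack([-.305,-.05,.017]),Rp(30,50),6,a);print()
c=sim(rack([-.175,-.05,.017]),Rp(30,50),6,b)
print(Rp(30,50).inv().apply(rack([-.305,-.05,.017])-rack([-.305,-.05,.12]))*100, Rp(30,50).inv().apply(rack([.01,0,0])-rack([0,0,0]))*100)
```

```text
t 15.0 pos [0.482 0.066 0.132] rack mm [-261.574  -51.766  132.3  ] F [ 0.649 -0.39  -0.35 ] open 0.04409630346984477
shift cm (now axes) [4.344 0.168 1.226] turn [-23.317 -18.411   3.838] shift cm (target axes) [ 4.497 -0.336 -0.263]
0.12 [  30.5    5.5  -32.5   -1.6  -48.1 -126.3] err 0.0000 dj 3.8
0.25 [  30.1    3.4  -34.9   -3.   -44.3 -125.3] err 0.0000 dj 3.9
0.38 [  29.6    1.4  -37.2   -4.8  -40.4 -124.1] err 0.0000 dj 3.8
0.50 [  29.1   -0.5  -39.4   -6.9  -36.7 -122.4] err 0.0000 dj 3.8
0.62 [  28.4   -2.2  -41.4   -9.5  -33.  -120. ] err 0.0000 dj 3.7
0.75 [  27.6   -3.7  -43.   -12.9  -29.6 -116.7] err 0.0000 dj 3.4
0.88 [  26.2   -4.9  -44.1  -17.5  -26.7 -112. ] err 0.0000 dj 4.8
1.00 [  23.9   -5.8  -44.4  -23.9  -24.8 -104.8] err 0.0000 dj 7.2

0.17 [  22.9   -3.6  -44.5  -26.9  -23.1 -100.7] err 0.0000 dj 4.1
0.33 [ 21.6  -1.3 -44.2 -30.6 -21.7 -95.9] err 0.0000 dj 4.8
0.50 [ 20.    1.2 -43.7 -34.7 -20.7 -90.3] err 0.0000 dj 5.6
0.67 [ 18.1   3.8 -42.9 -39.1 -20.1 -84. ] err 0.0000 dj 6.2
0.83 [ 15.9   6.4 -42.1 -43.8 -19.7 -77.3] err 0.0000 dj 6.7
1.00 [ 13.5   9.1 -41.2 -48.6 -19.6 -70.3] err 0.0000 dj 7.1

0.17 [ 12.4  10.7 -39.  -47.9 -20.5 -70.2] err 0.0000 dj 2.2
0.33 [ 11.6  12.3 -36.8 -47.  -21.3 -70.4] err 0.0000 dj 2.2
0.50 [ 10.8  13.8 -34.6 -46.1 -22.1 -70.8] err 0.0000 dj 2.2
0.67 [ 10.2  15.4 -32.4 -45.2 -22.9 -71.3] err 0.0000 dj 2.2
0.83 [  9.6  16.8 -30.1 -44.2 -23.7 -71.9] err 0.0000 dj 2.2
1.00 [  9.1  18.3 -27.9 -43.2 -24.5 -72.6] err 0.0000 dj 2.2
[ 3.  -4.2  8.9] [-0.9  0.   0.3]
```

Emit:
{"op": "step_arm", "data": {
  "plan": "0 2.2 0.1 0.6 0 0 0;0 2.2 0.1 0.6 0 0 0;0 0 0 0 -4.66 -3.68 0.77;0 0 0 0 -4.66 -3.68 0.77;0 0 0 0 -4.66 -3.68 0.77;0 0 0 0 -4.66 -3.68 0.77;0 0 0 0 -4.66 -3.68 0.77;0 0 0 0 0 0 0"
}}

```text
clock: 15.67
tool_pos: [0.4364, 0.0724, 0.1173]
orientation: [155.3, 16.7, 166.0]
force: [-0.2, -1.0, -0.5]
opening: 0.0007
```

Run:
```python
from sim import *
to(rack([-.305,-.05,.017]),Rp(30,50)); print(cur()[2])
```

```text
t 15.6667 pos [0.436 0.072 0.117] rack mm [-307.459  -50.578  117.347] F [-0.248 -0.956 -0.527] open 0.0007175676933100911
shift cm (now axes) [ 2.656 -3.963  8.832] turn [-0.297 -0.416 -0.066] shift cm (target axes) [ 2.724 -4.006  8.792]
[  24.154   -5.681  -44.663  -23.511  -24.825 -105.338]
```

Emit:
{"op": "step_arm", "data": {
  "plan": "0 0.34 -0.5 1.1 0 -0.4 0;0 0.34 -0.5 1.1 0 0 0;0 0.34 -0.5 1.1 0 0 0;0 0.34 -0.5 1.1 0 0 0;0 0.34 -0.5 1.1 0 0 0;0 0.34 -0.5 1.1 0 0 0;0 0.34 -0.5 1.1 0 0 0;0 0.34 -0.5 1.1 0 0 0;0 0 0 0 0 0 0"
}}

```text
clock: 16.42
tool_pos: [0.4414, 0.072, 0.0163]
orientation: [155.7, 16.8, 166.0]
force: [0.1, -0.7, 0.5]
opening: 0.0005
```

Run:
```python
from sim import *
to(rack([-.2,-.05,.017]),Rp(30,50)); print(cur()[2])
```

```text
t 16.4167 pos [0.441 0.072 0.016] rack mm [-302.514  -50.395   16.305] F [ 0.132 -0.731  0.537] open 0.0005086676663602394
shift cm (now axes) [-9.74   0.106  3.196] turn [-0.669 -0.308 -0.023] shift cm (target axes) [-9.723  0.064  3.25 ]
[ 14.86    9.188 -41.422 -46.533 -18.784 -73.413]
```

Emit:
{"op": "step_arm", "data": {
  "plan": "0 -0.8 0.01 0.26 0 0 0;0 -0.8 0.01 0.26 0 0 0;0 -0.5 0 0.16 0 0 0;0 -0.5 0 0.16 0 0 0;0 -0.6 0.01 0.2 0 0 0;0 -0.8 0.01 0.26 0 0 0;0 -0.8 0.01 0.26 0 0 0;0 -0.8 0.01 0.26 0 0 0;0 -0.8 0.01 0.26 0 0 0;0 -0.8 0.01 0.26 0 0 0;0 -0.8 0.01 0.26 0 0 0"
}}

```text
clock: 17.33
tool_pos: [0.5263, 0.0634, 0.0195]
orientation: [155.6, 17.0, 166.0]
force: [0.3, -0.4, -0.9]
opening: 0.0003
```

Run:
```python
from sim import *
import cv2
from plant import snapshot
to(rack([-.185,-.05,.017]),Rp(30,50))
for n in("scene","top"): cv2.imwrite(f"pics/{n}9.png",snapshot(n))
s=cv2.imread('pics/scene9.png')[130:270,205:345];t=cv2.imread('pics/top9.png')[130:300,130:300]
cv2.imwrite('pics/c9.png',np.hstack([cv2.resize(s,(400,400),interpolation=2),cv2.resize(t,(400,400),interpolation=2)]))
```

```text
t 17.3333 pos [0.526 0.063 0.02 ] rack mm [-217.155  -49.676   19.548] F [ 0.252 -0.387 -0.934] open 0.0003278219248400775
shift cm (now axes) [-2.977 -0.124  1.236] turn [-0.567 -0.132  0.077] shift cm (target axes) [-2.974 -0.133  1.242]
```

View pics/c9.png

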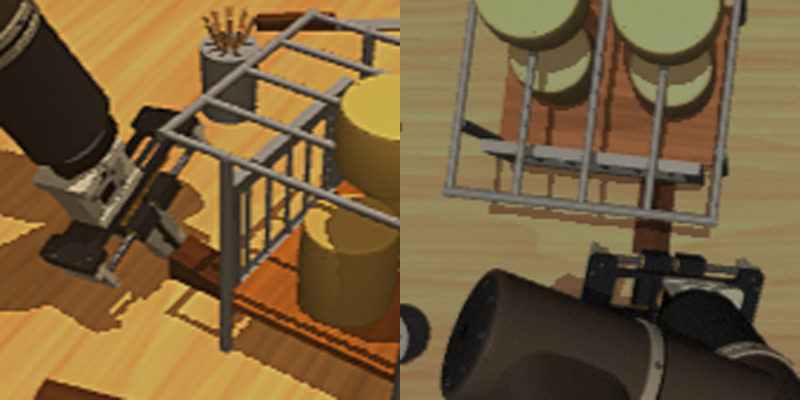

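The wedge is going in straight under the free-end half, with the fingers on its butt and the body clear of the brow. Slower from here.

Emit:
{"op": "step_arm", "data": {
  "plan": "0 -0.48 -0.01 0.2 0 0 0;0 -0.48 -0.01 0.2 0 0 0;0 -0.48 -0.01 0.2 0 0 0;0 -0.48 -0.01 0.2 0 0 0;0 -0.48 -0.01 0.2 0 0 0;0 0 0 0 0 0 0"
}}

```text
clock: 17.93
tool_pos: [0.5525, 0.0607, 0.0178]
orientation: [155.6, 17.1, 166.0]
force: [0.4, -1.0, 0.7]
opening: 0.0006
```

Emit:
{"op": "step_arm", "data": {
  "plan": "0 -0.2 -0.01 0.08 0 0 0;0 -0.2 -0.01 0.08 0 0 0;0 -0.2 0 0.07 0 0 0"
}}

```text
clock: 18.18
tool_pos: [0.5575, 0.06, 0.0173]
orientation: [155.6, 17.0, 166.0]
force: [-1.2, 1.1, 0.0]
opening: 0.0005
```

Run:
```python
from sim import *
to(rack([-.178,-.05,.017]),Rp(30,50))
```

```text
t 18.1833 pos [0.558 0.06  0.017] rack mm [-185.743  -49.556   17.329] F [-1.211  1.128  0.026] open 0.0004889017428293717
shift cm (now axes) [-0.73  -0.052  0.259] turn [-0.563 -0.14   0.073] shift cm (target axes) [-0.729 -0.054  0.26 ]
```

Emit:
{"op": "step_arm", "data": {
  "plan": "0 -0.15 0 0.05 0 0 0;0 -0.15 0 0.05 0 0 0;0 -0.15 0 0.05 0 0 0"
}}

```text
clock: 18.43
tool_pos: [0.5623, 0.0595, 0.0174]
orientation: [155.6, 17.0, 166.0]
force: [-2.0, 0.2, 0.4]
opening: 0.0005
```

Emit:
{"op": "step_arm", "data": {
  "plan": "0 -0.12 0 0.04 0 0 0;0 -0.12 0 0.04 0 0 0"
}}

```text
clock: 18.6
tool_pos: [0.5631, 0.0596, 0.0169]
orientation: [155.6, 16.8, 166.1]
force: [-8.3, 0.8, 6.6]
opening: 0.0004
```

Emit:
{"op": "step_arm", "data": {
  "plan": "0 -0.1 0 0.03 0 0 0;0 0 0 0 0 0 0"
}}

```text
clock: 18.77
tool_pos: [0.5632, 0.0596, 0.0166]
orientation: [155.6, 16.7, 166.1]
force: [-8.5, 1.0, 4.8]
opening: 0.0006
```

Emit:
{"op": "step_arm", "data": {
  "plan": "0 -0.1 0 0.03 0 0 0;0 0 0 0 0 0 0"
}}

```text
clock: 18.93
tool_pos: [0.5634, 0.0596, 0.0164]
orientation: [155.6, 16.7, 166.1]
force: [-11.2, 0.7, 7.4]
opening: 0.0
```

Emit:
{"op": "step_arm", "data": {
  "plan": "0 -0.15 0 0.05 0 0 0;0 0 0 0 0 0 0"
}}

```text
clock: 19.1
tool_pos: [0.5637, 0.0596, 0.016]
orientation: [155.6, 16.6, 166.1]
force: [-15.6, 1.5, 8.6]
opening: 0.0006
```

Emit:
{"op": "step_arm", "data": {
  "plan": "0 -0.15 0 0.05 0 0 0;0 0 0 0 0 0 0"
}}

```text
clock: 19.27
tool_pos: [0.5639, 0.0597, 0.0156]
orientation: [155.6, 16.4, 166.2]
force: [-18.8, 1.0, 12.0]
opening: 0.0006
```

Emit:
{"op": "step_arm", "data": {
  "plan": "0 -0.15 0 0.02 0 0 0;0 0 0 0 0 0 0"
}}

```text
clock: 19.43
tool_pos: [0.5641, 0.0597, 0.0155]
orientation: [155.6, 16.3, 166.2]
force: [-22.9, 1.8, 14.4]
opening: 0.0005
```

Emit:
{"op": "step_arm", "data": {
  "plan": "0 -0.15 0 0.02 0 0 0;0 0 0 0 0 0 0;0 0 0 0 0 0 0"
}}

```text
clock: 19.68
tool_pos: [0.5643, 0.0596, 0.0154]
orientation: [155.6, 16.2, 166.2]
force: [-26.2, 2.1, 18.4]
opening: 0.0004
```

Pressed in with about 26 N and it no longer yields. Backing off (reverse direction, slightly up) and looking.

Emit:
{"op": "step_arm", "data": {
  "plan": "0 0.4 0 -0.12 0 0 0;0 0.6 0 -0.2 0 0 0;0 1.5 0 -0.6 0 0 0;0 2 0 -0.9 0 0 0;0 2 -0.2 -1.3 0 0 0;0 1.5 0.5 -2 0 0 0;0 0 0.5 -1.5 0 0 0;0 0 0 0 0 0 0"
}}

```text
clock: 20.35
tool_pos: [0.4761, 0.0615, 0.0583]
orientation: [155.5, 17.3, 166.0]
force: [-1.1, 1.0, -0.2]
opening: 0.0003
```

Run:
```python
from sim import *
import cv2,pickle
from plant import snapshot,calibration
to(rack([-.28,-.06,.1]),Rp(30,50))
for n in("scene","top"): cv2.imwrite(f"pics/{n}10.png",snapshot(n))
c=calibration("wrist");cv2.imwrite("pics/w10.png",snapshot("wrist"));pickle.dump(c,open("w10.pkl","wb"))
s=cv2.imread('pics/scene10.png')[130:270,205:345];t=cv2.imread('pics/top10.png')[130:300,130:300]
cv2.imwrite('pics/c10.png',np.hstack([cv2.resize(s,(400,400),interpolation=2),cv2.resize(t,(400,400),interpolation=2)]))
```

```text
t 20.35 pos [0.476 0.062 0.058] rack mm [-266.822  -56.996   58.277] F [-1.096  1.    -0.223] open 0.0002541377174794081
shift cm (now axes) [-0.03   1.379 -4.163] turn [-0.469  0.114  0.189] shift cm (target axes) [-0.018  1.413 -4.152]
```

View pics/c10.png

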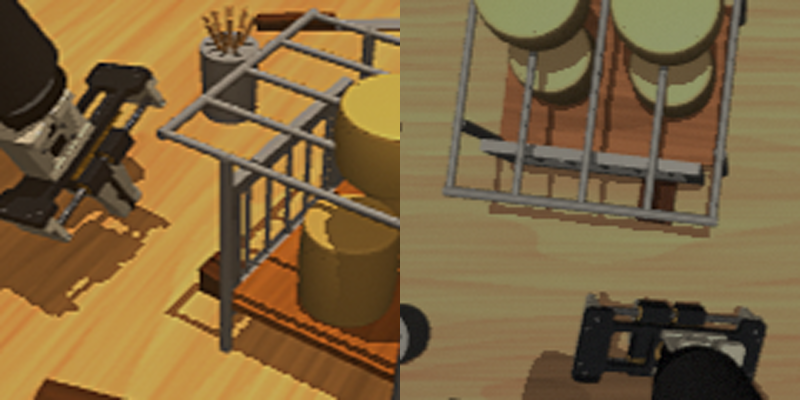

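View pics/w10.png

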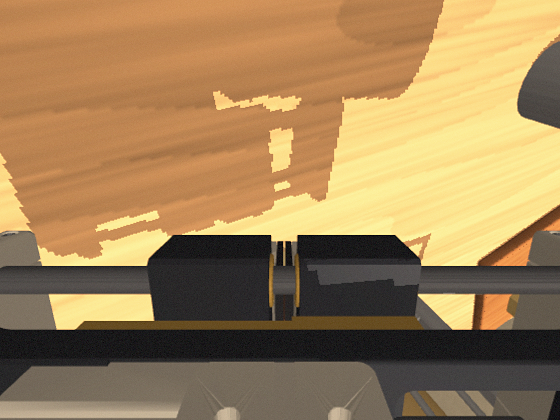

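Run:
```python
import cv2,numpy as np
t=cv2.imread('pics/top10.png')[185:235,205:265];s=cv2.imread('pics/scene10.png')[200:250,255:315]
f=lambda i:np.clip(cv2.resize(i,None,fx=6.5,fy=6.5,interpolation=2).astype(int)*2,0,255).astype(np.uint8)
cv2.imwrite('pics/c11.png',np.hstack([f(t),f(s)]))
```

```text
(no output)
```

View pics/c11.png

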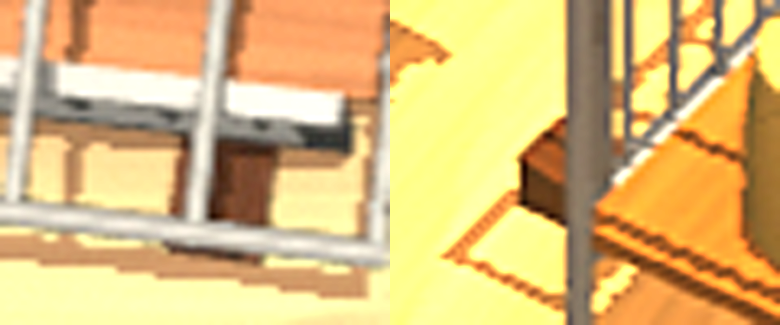

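Run:
```python
from d import *
k=6.5
T=lambda q:(np.array(q)+.5)/k-.5+[205,185]; S=lambda q:(np.array(q)+.5)/k-.5+[255,200]
rk=lambda P:Rr.inv().apply(P-O)*1000
print("butt L/R top z.03",rk(plane("top",T((172,249)),.03)),rk(plane("top",T((263,259)),.03)))
print("wedge sides at rail",rk(plane("top",T((275,150)),.02)))
print("scene butt L top corner",rk(plane("scene",S((130,158)),.03)))
P,e=tri("top",T((172,249)),"scene",S((130,158)));print("tri",rk(P),e)
print("gate free end front top",rk(plane("top",T((345,122)),.175)),"left",rk(plane("top",T((0,88)),.175)))
```

```text
butt L/R top z.03 [-168.7698  -35.1751   30.    ] [-168.714   -72.8988   30.    ]
wedge sides at rail [-122.8776  -71.9813   20.    ]
scene butt L top corner [-167.4289  -70.5018   30.    ]
tri [-176.4762  -39.312     4.6877] 0.021148439785953148
gate free end front top [-119.2015 -106.6947  175.    ] left [-120.763   18.411  175.   ]
```

Butt is at rack x ≈ −169, square, centre y ≈ −53 mm (about 49 mm in front of the gate), and the gate is still shut. Since part of the push was downwards friction, I'll tap once more with an upward trim so the force lies along the wedge.

Run:
```python
from sim import *
to(rack([-.25,-.052,.019]),Rp(30,50))
to(rack([-.182,-.052,.019]),Rp(30,50))
A=Rp(30,50).inv(); print("fwd 1cm",A.apply(rack([.01,0,0])-rack([0,0,0]))*100,"up 1cm",A.apply([0,0,1.]))
```

```text
t 20.5 pos [0.477 0.062 0.056] rack mm [-266.213  -56.585   55.991] F [ 0.148  0.523 -0.079] open 0.0003249089191869684
shift cm (now axes) [-0.387 -1.043  3.91 ] turn [-0.51  -0.019  0.134] shift cm (target axes) [-0.388 -1.077  3.9  ]
t 20.5 pos [0.477 0.062 0.056] rack mm [-266.213  -56.585   55.991] F [ 0.148  0.523 -0.079] open 0.0003249089191869684
shift cm (now axes) [-6.827 -1.039  6.093] turn [-0.51  -0.019  0.134] shift cm (target axes) [-6.828 -1.077  6.086]
fwd 1cm [-0.947  0.     0.321] up 1cm [-0.294  0.404 -0.866]
```

Emit:
{"op": "step_arm", "data": {
  "plan": "0 -0.1 -0.27 0.98 0 0 0;0 -0.1 -0.27 0.98 0 0 0;0 -0.1 -0.27 0.98 0 0 0;0 -0.1 -0.27 0.98 0 0 0;0 -1 0 0.34 0 0 0;0 -1.2 0 0.41 0 0 0;0 -1.6 0 0.54 0 0 0;0 -1.4 0 0.47 0 0 0;0 -0.8 0 0.27 0 0 0;0 0 0 0 0 0 0"
}}

```text
clock: 21.33
tool_pos: [0.558, 0.0566, 0.0183]
orientation: [155.6, 17.1, 166.0]
force: [0.1, 0.3, 0.2]
opening: 0.0004
```

Run:
```python
from sim import *
to(rack([-.182,-.052,.019]),Rp(30,50))
```

```text
t 21.3333 pos [0.558 0.057 0.018] rack mm [-184.874  -52.872   18.312] F [0.14  0.288 0.172] open 0.00040106636737465094
shift cm (now axes) [-0.281  0.108  0.065] turn [-0.572 -0.045  0.105] shift cm (target axes) [-0.281  0.108  0.066]
```

Emit:
{"op": "step_arm", "data": {
  "plan": "0 -0.24 0 0.08 0 0 0;0 -0.2 0 0.07 0 0 0;0 -0.12 0.02 0 0 0 0;0 0 0 0 0 0 0"
}}

```text
clock: 21.67
tool_pos: [0.5611, 0.0564, 0.0187]
orientation: [155.6, 17.0, 166.0]
force: [-0.8, 0.4, -0.5]
opening: 0.0006
```

Emit:
{"op": "step_arm", "data": {
  "plan": "0 -0.17 0.03 -0.01 0 0 0;0 -0.17 0.03 -0.01 0 0 0;0 0 0 0 0 0 0"
}}

```text
clock: 21.92
tool_pos: [0.5633, 0.0562, 0.0195]
orientation: [155.6, 16.9, 166.0]
force: [-2.1, 0.3, -0.2]
opening: 0.0002
```

Emit:
{"op": "step_arm", "data": {
  "plan": "0 -0.2 0.03 0 0 0 0;0 -0.15 0.03 -0.01 0 0 0;0 0 0 0 0 0 0"
}}

```text
clock: 22.17
tool_pos: [0.5636, 0.0562, 0.0196]
orientation: [155.6, 16.6, 166.1]
force: [-10.1, -0.1, 3.1]
opening: 0.0004
```

Emit:
{"op": "step_arm", "data": {
  "plan": "0 -0.17 0.02 -0.02 0 0 0;0 -0.1 0.03 -0.03 0 0 0;0 0 0 0 0 0 0"
}}

```text
clock: 22.42
tool_pos: [0.5637, 0.0561, 0.0197]
orientation: [155.6, 16.4, 166.1]
force: [-12.9, 0.2, -0.0]
opening: 0.0005
```

Emit:
{"op": "step_arm", "data": {
  "plan": "0 -0.2 0.03 0 0 0 0;0 -0.1 0.02 -0.01 0 0 0;0 0 0 0 0 0 0"
}}

```text
clock: 22.67
tool_pos: [0.5639, 0.056, 0.0197]
orientation: [155.7, 16.1, 166.2]
force: [-19.9, 0.9, 0.8]
opening: 0.0005
```

Emit:
{"op": "step_arm", "data": {
  "plan": "0 -0.17 0.02 0 0 0 0;0 -0.15 0.03 -0.02 0 0 0;0 0 0 0 0 0 0"
}}

```text
clock: 22.92
tool_pos: [0.5643, 0.0559, 0.0198]
orientation: [155.7, 15.9, 166.3]
force: [-24.4, 1.5, 1.1]
opening: 0.0005
```

24 N straight along the wedge and it holds. Retreating.

Emit:
{"op": "step_arm", "data": {
  "plan": "0 0.5 0 -0.15 0 0 0;0 0.7 0 -0.24 0 0 0;0 1.5 0 -0.6 0 0 0;0 2 0 -0.9 0 0 0;0 2 0 -1.1 0 0 0;0 1.5 0 -1.5 0 0 0;0 0 0.3 -1.5 0 0 0;0 0 0.5 -2 0 0 0;0 0 0.5 -2 0 0 0;0 0 0 0 0 0 0;0 0 0 0 0 0 0"
}}

```text
clock: 23.83
tool_pos: [0.4664, 0.0524, 0.0954]
orientation: [155.4, 17.3, 166.0]
force: [-0.8, 0.1, -0.2]
opening: 0.0007
```

Run:
```python
from sim import *
import cv2
from plant import snapshot
to(rack([-.28,-.06,.1]),Rp(30,50))
for n in("scene","top"): cv2.imwrite(f"pics/{n}12.png",snapshot(n))
t=cv2.imread('pics/top12.png')[185:235,205:265];s=cv2.imread('pics/scene12.png')[200:250,255:315]
f=lambda i:np.clip(cv2.resize(i,None,fx=6.5,fy=6.5,interpolation=2).astype(int)*2,0,255).astype(np.uint8)
cv2.imwrite('pics/c12.png',np.hstack([f(t),f(s)]))
```

```text
t 23.8333 pos [0.466 0.052 0.095] rack mm [-275.502  -67.129   95.436] F [-0.775  0.087 -0.236] open 0.000725831483548172
shift cm (now axes) [ 0.381  0.836 -0.274] turn [-0.423  0.138  0.199] shift cm (target axes) [ 0.384  0.837 -0.267]
```

View pics/c12.png

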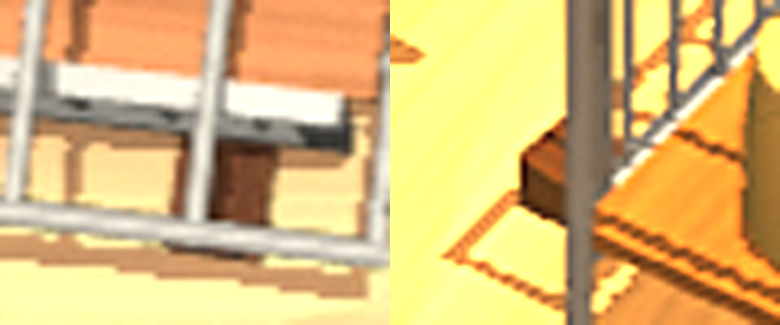

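View pics/scene12.png

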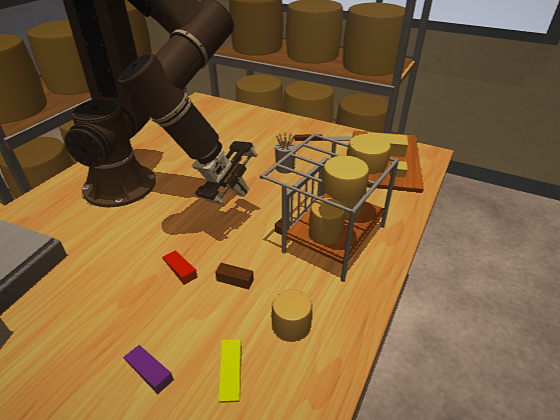

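View pics/top12.png

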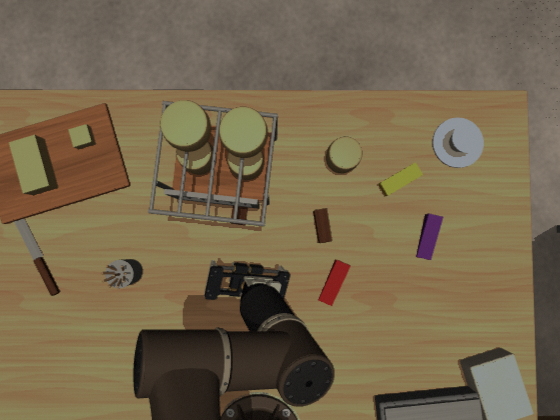

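The wedge butt is unchanged after the second tap (top image about (240,225)). The gate is shut, and the offcut, truckle, pot and lookalikes are where they started. The gripper touches nothing, so I'm handing in.

Run:
```python
from plant import workorder,telemetry
o=telemetry.get_obs();print(o["clock"],o["force"])
print(workorder.close_job())
```

```text
23.9333 [ 0.69401661  0.27611971 -0.2124825 ]
the job is handed in; nothing more can be done
None
```

The gate is shut and the wedge is jammed under its free-end half. I handed the job in at 23.9 s with the gripper clear of everything.

**Gate:** I pushed it shut on its bottom rail with closed, leaned fingers. It came up firm on its stop. Its front face measured 120 to 121 mm in front of the rack origin at both ends (120 expected), and it was still shut after the wedge went in.

**Wedge:** I set it down square to the gate, let go, and pushed it in thin end first with closed fingers. It took about 26 N, then a second tap of about 24 N straight along its length.
- It moved only about 1 mm as the force rose, and stayed put when I backed off.
- The butt measured about 49 mm in front of the gate (about 50 expected).
- Both butt corners were at the same distance, so it is square, and its centre is about 168 mm from the hinge line.

**Other things:** The offcut, truckle, pot and look-alikes appear unmoved in the last top and scene pictures.

**What disagreed or went over what I meant:**
- The last gate push reached 36 N along the push, about 43 N in total at the wrist with the upward part. That is well under the 120 N wrist limit. I took it to be on the fingers rather than the gripper's body, but I did not confirm that.
- About 18 N of the first wedge push was off the wedge's line, which is why I tapped again with an upward trim.
- One two-view check of the butt corner failed because I had paired two different corners. I relied on the single-view measurements at the known height, which agreed to about 2 mm.
- My first lean in front of the gate ran into the arm's joint ranges, so I leaned the gripper obliquely instead.

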